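# Gauge the relief blocks and put them away

## Robot

A 7-joint arm with a two-finger parallel gripper is mounted at the origin on the work surface. World frame = base frame: x ahead of the robot, y to its left, z up, the work surface at z = 0. Lengths are in m, angles in rad, forces in N, time in s.
With the tool pointing down it reaches from about 0.425 to 0.925 m from the base axis. Payload 6.8 kg.
Tool frame: the origin (TCP) lies between the finger pads; the fingertips stand r.tcp_to_tips ahead of it and the grasp point (between the pads) is the TCP (r.tcp_to_tips is the distance from the TCP to the fingertips, in m); z points along the fingers, y is the line along which they close (so a half turn about z gives the same grasp; the last joint's range is limited). The gripper opens to 85 mm and grips with 20 to 120 N. Pads are 22 mm wide; open, the fingers measure 114 mm over their backs; the gripper's body (76 mm by 85 mm) begins 54 mm behind the grasp point. The pads swing forward as they close: fully open they stand 13 mm farther back than shut.
Start: joints at [1.175, 0.477, 0.022, 1.555, -0.011, 1.109, -0.083], TCP at [0.192, -0.647, 0.25] pointing down, gripper open.
Joint ranges: [-2.96, 2.96], [-0.34, 2.1], [-1.41, 1.46], [0.24, 2.44], [-1.37, 4.51], [0.17, 1.92], [-2.96, 2.96]. Speed limits (rad/s): [2.39, 2.39, 3.14, 3.14, 3.14, 3.14, 3.14].

## Interface

Orientations are given as a rotation vector (axis times angle).
In Python, from bench import r gives the robot as it stands.
- The arm moves only by the tool servo_tool, never from a script. Its argument "commands" is a list of rows, each a list of 2 entries, a list of its own where there are three numbers: the shift along the tool's x, y, z normalised to -1 to 1, where 1 is 250 mm, then the turn, a rotation vector about the tool's x, y, z normalised to -1 to 1, where 1 is 90 degrees. In form: [[[dx, dy, dz], [ax, ay, az]], ...]. A call has 1 to 20 rows; each row is the pose to reach, as a shift and turn from the pose commanded when the call began, along the tool's axes at that moment; what a row does not reach only later rows make up. A row lasts 1/10 s, in which the tool goes at most 50 mm and 8.59 degrees, less where a joint would pass 70% of its speed; a pose out of reach is approached as far as the arm can. A call with a number of a shift or a turn outside -1 to 1 is refused whole. A call with a gripper value outside its range is refused whole. "claw" is the closure, from 0 (fully open) to 1 (shut), set as the call begins (left out, the last holds). The fingers move at their own pace and stop on an object; "squeeze" is the grip in N (left out, the last holds). Time passes only in rows, so rows that repeat a pose let the fingers close. It gives the time, the measured TCP pose, the force, the opening and the grip force at its end, in the units of the state.
- r.get_obs(): the state, without advancing time (a new reading comes with each control period).
- r.grab_frame(name): name is "scene" or "side" or "wrist"; returns (picture, depth): 384x512x3 uint8, red, green, blue; 384x512 float32, m along the optical axis (not along the pixel's ray), 0 where there is no reading.
- r.camera_model(name): a dict with "fx", "fy", "cx", "cy" (pixels), "extrinsics" (4x4, takes a point from camera to world coordinates); the wrist camera has in their place "hand_eye" (4x4, takes a point from camera to tool coordinates, whose origin is the TCP and whose axes are the flange's). Camera axes: x right, y down, z forward; pixel columns grow to the right and rows downward; lengths in m; the calibration is good to about 2 mm. A picture is of the moment at which its call begins: read the wrist's pose just before it. camera_model takes no time and is no camera call.
- r.hand_in(): hands the job in; it is judged then, once.
Trained networks look in the newest picture that a camera, given by its name, has taken for a name from the list of things; names that differ only in an ending like _2 or _b are one class to them, and where a whole thing is asked for, a point or a joint stands for the part that bears it (a point fixed in the world has none). Each returns a list of dicts, best first, with "confidence" (0 to 1); they miss things now and then, are a little off and sometimes report something else, mostly with a low value. They report only what shows in the picture. A call takes as long as a camera call.
- r.boxes_of(camera, target): "uv" ([column, row] in pixels, amid what is visible of it).
- r.mark_of(camera, target): "uv" ([column, row] in pixels: a listed point, or the origin of a listed thing).
The state is a dict: "clock": time; "joints": joint angles; "qvel": joint speeds; "tau": joint torques, N m; "tcp_pos": TCP position; "orientation": TCP orientation; "contact_force": force on the tool from outside, world axes, zero at the start; "moment": the same for the moment, N m; "grip_width": finger opening in m; "gripper_force": force on a finger pad.
Only numpy, scipy, OpenCV 4.12 (cv2) and the standard library are available. Lean on these libraries where they do the work, as an engineer would, in place of code of your own. Each camera call takes 0.05 s, during which the arm holds its last target. There are 200 camera calls.

## Task

Check the row of relief printing blocks for height, one block at a time from the robot's left to its right so that the readings keep the row's order: with the gauge's lift lever raised, lay the block face up on the anvil with its end under the measuring foot, let go of it, lower the lever fully so that the foot rests on the block for a good second, and raise the lever well clear before you take the block out. Lay the gauged blocks face up and flat in the wooden case, then lower its lid fully shut without slamming it, and leave the gauge empty with its lever fully down. Leave everything else on the bench where it is.

Things in the scene. Friction and masses are not known exactly. Their poses are not given: they have to be found in the camera images.
- gauge: Bench thickness gauge, fixed: grey base, top (the anvil) 22 mm high, x -90..+110, y +-50 mm; 28 mm column at x +85, 166 mm tall; an arm holds a black head (26 x 50 mm, z 108..163) over x +30. Origin on the table; x from the open front to the column, y left, z up. Feed a block in lying along x from the open front, gripped near its front end so that the hand clears the head.
- anvil (a point): The point of the anvil's top straight under the foot (gauge x +30, y 0, z 22 mm). Axes as the gauge.
- gauge_foot: Round flat sprung measuring foot under the head, 18 mm across; origin: centre of its underside. With nothing under it, it is 20 mm above the anvil at lever down, 38 mm at lever up. It yields up to 9 mm upwards; with the lever down on a 23 mm block it presses with about 2 N.
- lift_lever (a joint): Angle of the foot's lift lever on the right (-y) side of the head, rad: 0 fully down, 0.9 fully up; raises the foot 20 mm per rad. It pivots about the gauge's x axis, free end towards gauge -y. Stiff (about 1.6 N at the knob); it stays where it is left.
- lever_knob (a point): Middle of the lever's grip, a round black knob 14 mm across, 26 mm long, along the lever: 62 mm right (-y) of and 10 mm below the pivot with the lever down, 46 mm right of and 42 mm above it when up. Best pinched from above, fingers closing along the gauge's x, and led along its arc.
- lever_pivot (a point): Lever pivot (gauge x +30, y -29, z 145 mm); axes as the gauge.
- block_a: Relief printing block, the leftmost (from the robot's left, +y) of the four places in the row at the start: wood body with a metal printing face on top, 120 (x) x 34 (y) x 23 mm (z), 70 to 120 g, lying face up. Origin: centre of its underside; z is up out of the face. May be absent.
- block_b: Relief printing block, the second (from the robot's left, +y) of the four places in the row at the start: wood body with a metal printing face on top, 120 (x) x 34 (y) x 23 mm (z), 70 to 120 g, lying face up. Origin: centre of its underside; z is up out of the face. May be absent.
- block_c: Relief printing block, the third (from the robot's left, +y) of the four places in the row at the start: wood body with a metal printing face on top, 120 (x) x 34 (y) x 23 mm (z), 70 to 120 g, lying face up. Origin: centre of its underside; z is up out of the face. May be absent.
- block_d: Relief printing block, the rightmost (from the robot's left, +y) of the four places in the row at the start: wood body with a metal printing face on top, 120 (x) x 34 (y) x 23 mm (z), 70 to 120 g, lying face up. Origin: centre of its underside; z is up out of the face. May be absent.
- case: Block case, fixed: open wooden box, outside 164 (x) x 252 (y) x 46 mm, walls and floor 6 mm. Origin: centre of its underside; front faces -x, the lid's hinge runs along the top of the far (+x) wall. Roomy enough for three blocks side by side along its x, 68 mm apart, with fingers between them.
- case_in (a point): Centre of the case's inner floor (6 mm above the table); axes as the case.
- case_lid (a joint): Angle of the case's lid, rad: 0 shut, 1.57 upright, up to 1.75. Wooden panel 176 x 252 x 8 mm, 0.3 kg, on a stiff hinge: it stays at any angle and must be pushed all the way down (about 2 N at its edge).
- lid_edge (a point): Middle of the lid's free edge, half way through its thickness, 176 mm from the hinge; the shut lid overhangs the case's front by 12 mm.
- lid_hinge (a point): Middle of the hinge line (case x +82, y 0, z 46 mm); the line runs along the case's y. Axes as the case.
- ink_tin: Bystander: round ink tin, 84 mm across, 50 mm tall. Leave alone.
- loupe: Bystander: small stand magnifier, 42 mm across, 35 mm tall. Leave alone.
- ink_knife: Bystander: ink spatula 200 mm long lying flat. Leave alone.
- bone_folder: Bystander: flat bone folder 150 x 22 x 6 mm. Leave alone.
- tape_roll: Bystander: roll of paper tape 90 mm across, 24 mm tall, lying flat. Leave alone.
- quoin: Bystander: steel locking wedge 50 x 30 x 18 mm. Leave alone.

How it is judged:
On the way, in this order (a step that is already met when the one before it is completed fails the run):
1. block_a lies face up on the anvil, let go, with the lever down and the foot resting on it, for a second (contact force between gauge_foot and block_a above 0.3 N and z of lever_knob in the frame of block_a below 0.119 m and angle between block_a's own z axis and vertical below 0.08 rad and z of block_a in the frame of anvil between -0.004 and 0.004 m and contact force between the fingers and block_a below 0.1 N), for 1 s.
2. the foot is raised clear while block_a still lies on the anvil (z of gauge_foot in the frame of block_a above 0.03 m and horizontal distance between block_a and anvil below 0.1 m and z of block_a in the frame of anvil between -0.004 and 0.004 m and contact force between the fingers and block_a below 0.1 N), for 0.2 s.
3. block_b lies face up on the anvil, let go, with the lever down and the foot resting on it, for a second (contact force between gauge_foot and block_b above 0.3 N and z of lever_knob in the frame of block_b below 0.119 m and angle between block_b's own z axis and vertical below 0.08 rad and z of block_b in the frame of anvil between -0.004 and 0.004 m and contact force between the fingers and block_b below 0.1 N), for 1 s.
4. the foot is raised clear while block_b still lies on the anvil (z of gauge_foot in the frame of block_b above 0.03 m and horizontal distance between block_b and anvil below 0.1 m and z of block_b in the frame of anvil between -0.004 and 0.004 m and contact force between the fingers and block_b below 0.1 N), for 0.2 s.
5. block_c lies face up on the anvil, let go, with the lever down and the foot resting on it, for a second (contact force between gauge_foot and block_c above 0.3 N and z of lever_knob in the frame of block_c below 0.119 m and angle between block_c's own z axis and vertical below 0.08 rad and z of block_c in the frame of anvil between -0.004 and 0.004 m and contact force between the fingers and block_c below 0.1 N), for 1 s.
6. the foot is raised clear while block_c still lies on the anvil (z of gauge_foot in the frame of block_c above 0.03 m and horizontal distance between block_c and anvil below 0.1 m and z of block_c in the frame of anvil between -0.004 and 0.004 m and contact force between the fingers and block_c below 0.1 N), for 0.2 s.
7. block_d lies face up on the anvil, let go, with the lever down and the foot resting on it, for a second (contact force between gauge_foot and block_d above 0.3 N and z of lever_knob in the frame of block_d below 0.119 m and angle between block_d's own z axis and vertical below 0.08 rad and z of block_d in the frame of anvil between -0.004 and 0.004 m and contact force between the fingers and block_d below 0.1 N), for 1 s.
8. the foot is raised clear while block_d still lies on the anvil (z of gauge_foot in the frame of block_d above 0.03 m and horizontal distance between block_d and anvil below 0.1 m and z of block_d in the frame of anvil between -0.004 and 0.004 m and contact force between the fingers and block_d below 0.1 N), for 0.2 s.
At the end, for the whole second after the job is handed in: Every block present lies flat (within 0.1 rad) and face up on the floor of the case (within 6 mm), the lid is shut (below 0.05 rad), the lift lever is down (below 0.1 rad), all at rest (value of joint case_lid below 0.05 rad and value of joint lift_lever below 0.1 rad and x of block_a in the frame of case_in between -0.076 and 0.076 m and y of block_a in the frame of case_in between -0.12 and 0.12 m and z of each of block_a, block_b, block_c, block_d in the frame of case_in below 0.006 m and angle between each of block_a, block_b, block_c, block_d's own z axis and vertical below 0.1 rad and linear speed of each of block_a, block_b, block_c, block_d below 0.02 m/s and x of block_b in the frame of case_in between -0.076 and 0.076 m and y of block_b in the frame of case_in between -0.12 and 0.12 m and x of block_c in the frame of case_in between -0.076 and 0.076 m and y of block_c in the frame of case_in between -0.12 and 0.12 m and x of block_d in the frame of case_in between -0.076 and 0.076 m and y of block_d in the frame of case_in between -0.12 and 0.12 m); the robot touches nothing.
It fails at once if a bystander is moved more than 30 mm (distance of any of ink_tin, loupe, ink_knife, bone_folder, tape_roll, quoin from where it was at the start of the episode above 0.03 m).
It fails at once if the lid is slammed (faster than 3 rad/s) (velocity of joint case_lid below -3 rad/s).
Of block_a, block_b, block_c, block_d only 2 to 3 are there at a start; the rules pass over those that are not, and their reading is None.
At some moment in a run one of block_a, block_b, block_c, block_d may be knocked a few centimetres aside while the robot is not near it.
It also fails if it takes over 210 s, if anything falls off the work surface, if the arm or the gripper's body presses on something with over 40 N, if the wrist force passes 120 N, or if a joint passes its speed limit or range.

## Working session

There is one attempt and no reset: what is moved stays moved. The work goes in short steps, Python scripts to look and compute and a tool call to move; the robot and the scene stay as the last step left them, time stands still between calls to the robot, and variables do not carry over. Pictures are saved under pics/ and viewed, at most 14 in all, crops included, and the job is handed in when it is done.

Besides the shell and the picture viewer there is one more tool, called after ">>>" by a JSON object that holds its "api" and its "payload". servo_tool: Moves the arm, as the interface text tells. Scaled input: -1 to 1 covers 250 mm each way for a shift and 90 degrees each way for a turn. Its arguments: {"type":"object","properties":{"commands":{"type":"array"},"claw":{"type":"number"},"squeeze":{"type":"number"}},"required":["commands"]}

```bash
ls; mkdir -p pics; cat > h.py <<'E'
import numpy as np, cv2
from bench import r
from scipy.spatial.transform import Rotation as R
def T_cam(name):
    m=r.camera_model(name)
    if 'extrinsics' in m: return m,np.array(m['extrinsics'])
    o=r.get_obs(); T=np.eye(4); T[:3,:3]=R.from_rotvec(o['orientation']).as_matrix(); T[:3,3]=o['tcp_pos']
    return m,T@np.array(m['hand_eye'])
def cloud(name):
    m,T=T_cam(name); p,d=r.grab_frame(name)
    v,u=np.indices(d.shape); X=np.stack([(u-m['cx'])/m['fx']*d,(v-m['cy'])/m['fy']*d,d],-1)@T[:3,:3].T+T[:3,3]
    X[d==0]=np.nan
    return p,X
def save(n,p): cv2.imwrite('pics/'+n,cv2.cvtColor(p,cv2.COLOR_RGB2BGR))
E
python3 - <<'E'
from h import *
o=r.get_obs(); print({k:np.round(v,3) for k,v in o.items()}, r.tcp_to_tips)
for c in ['scene','side']:
    p,X=cloud(c); save(c+'0.png',p); np.save(c+'0.npy',X)
    m,T=T_cam(c); print(c,np.round(T,3).tolist())
    for t in ['block_a','gauge','case','lid_edge','lever_knob','anvil','lid_hinge','case_in','ink_tin','loupe','ink_knife','bone_folder','tape_roll','quoin']:
        for q in r.mark_of(c,t)[:4]:
            u,v=np.round(q['uv']).astype(int); 
            if 0<=u<512 and 0<=v<384: print(t,u,v,round(q['confidence'],2),np.round(X[v,u],3))
E
```

```text
pics
{'clock': np.float64(0.0), 'joints': array([ 1.175,  0.478,  0.022,  1.556, -0.011,  1.109, -0.083]), 'qvel': array([-0.   ,  0.001,  0.001,  0.001,  0.   , -0.   ,  0.   ]), 'tau': array([-1.0000e-03, -5.9645e+01,  1.6080e+00, -2.8120e+01,  1.3000e-02,
        9.0000e-03, -0.0000e+00]), 'tcp_pos': array([ 0.191, -0.647,  0.249]), 'orientation': array([-3.107e+00, -4.500e-01,  1.000e-03]), 'contact_force': array([ 0.711, -0.201, -0.369]), 'moment': array([ 0.005,  0.035, -0.024]), 'gripper_force': np.float64(0.0), 'grip_width': np.float64(0.085)} 0.019
scene [[-0.675, 0.478, -0.563, 1.139], [0.738, 0.421, -0.527, 0.53], [-0.015, -0.771, -0.637, 0.744], [0.0, 0.0, 0.0, 1.0]]
block_a 339 252 0.86 [0.556 0.261 0.024]
block_a 371 268 0.73 [0.546 0.348 0.023]
case 206 163 0.67 [ 0.509 -0.315  0.009]
lid_edge 177 106 0.9 [ 0.547 -0.376  0.223]
lid_edge 339 250 0.7 [0.552 0.259 0.027]
lever_knob 235 161 0.56 [ 0.57  -0.095  0.153]
anvil 257 208 0.87 [ 0.57  -0.013  0.02 ]
lid_hinge 182 153 0.56 [ 0.558 -0.378  0.049]
case_in 205 164 0.91 [ 0.512 -0.318  0.005]
ink_tin 266 282 0.83 [0.7
[... 806 characters left out ...]
32   0.056]
anvil 263 220 0.78 [ 0.578 -0.009  0.023]
lid_hinge 211 197 0.36 [ 0.778 -0.087  0.009]
case_in 317 182 0.7 [ 0.487 -0.234  0.045]
case_in 319 181 0.45 [ 0.482 -0.24   0.047]
case_in 274 231 0.39 [0.533 0.028 0.023]
ink_tin 179 251 0.72 [0.711 0.2   0.032]
ink_tin 265 213 0.42 [nan nan nan]
ink_knife 212 196 0.81 [ 0.777 -0.091  0.01 ]
ink_knife 274 229 0.63 [0.536 0.02  0.023]
ink_knife 147 336 0.19 [0.654 0.413 0.001]
bone_folder 140 290 0.84 [0.736 0.322 0.008]
bone_folder 308 161 0.53 [ 0.556 -0.383  0.039]
bone_folder 149 336 0.43 [0.65  0.412 0.001]
bone_folder 241 295 0.29 [0.522 0.264 0.019]
tape_roll 148 336 0.86 [0.652 0.413 0.001]
quoin 185 285 0.86 [0.646 0.283 0.019]
```

```bash
python3 - <<'E'
import cv2,numpy as np
a=cv2.imread('pics/scene0.png');b=cv2.imread('pics/side0.png')
cv2.imwrite('pics/s1.png',cv2.resize(a,(800,600),interpolation=cv2.INTER_CUBIC))
cv2.imwrite('pics/s2.png',cv2.resize(b,(800,600),interpolation=cv2.INTER_CUBIC))
X=np.load('scene0.npy'); Y=np.load('side0.npy')
P=np.concatenate([X.reshape(-1,3),Y.reshape(-1,3)])
P=P[~np.isnan(P).any(1)]
def rect(name,box,PP):
    s=PP[(PP[:,0]>box[0])&(PP[:,0]<box[1])&(PP[:,1]>box[2])&(PP[:,1]<box[3])&(PP[:,2]>box[4])&(PP[:,2]<box[5])]
    if len(s)>5: print(name,len(s),[np.round(q,4) for q in cv2.minAreaRect(s[:,:2].astype(np.float32))],np.round(np.median(s,0),4))
for nm,PP in (('sc',X.reshape(-1,3)),('si',Y.reshape(-1,3))):
    PP=PP[~np.isnan(PP).any(1)]
    rect(nm+' blk1',(.4,.65,.22,.30,.019,.028),PP)
    rect(nm+' blk2',(.4,.65,.31,.39,.019,.028),PP)
    rect(nm+' blk3',(.4,.65,.13,.22,.019,.028),PP)
    rect(nm+' anvil',(.4,.75,-.07,.09,.019,.026),PP)
    rect(nm+' headtop',(.4,.75,-.1,.09,.158,.17),PP)
    rect(nm+' caserim',(.35,.75,-.6,-.13,.043,.050),PP)
    rect(nm+' lid',(.35,.75,-.6,-.13,.06,.30),PP)
    rect(nm+' knob',(.5,.62,-.13,-.06,.10,.22),PP)
E
```

```text
sc blk1 431 [array([0.5619, 0.2589]), array([0.0792, 0.1755]), np.float64(89.2958)] [0.5368 0.2585 0.0238]
sc blk2 537 [array([0.5539, 0.3608]), array([0.1881, 0.056 ]), np.float64(22.106)] [0.5343 0.3555 0.024 ]
sc blk3 45 [array([0.4962, 0.21  ]), array([0.0315, 0.0195]), np.float64(1.0307)] [0.4957 0.2136 0.024 ]
sc anvil 1255 [array([ 0.5551, -0.0123]), array([0.1025, 0.201 ]), np.float64(83.0241)] [ 0.549  -0.001   0.0231]
sc headtop 265 [array([ 0.6033, -0.0203]), array([0.0509, 0.083 ]), np.float64(81.6598)] [ 0.5925 -0.016   0.1625]
sc caserim 339 [array([ 0.5748, -0.3381]), array([0.2948, 0.4238]), np.float64(76.3446)] [ 0.541  -0.3146  0.0464]
sc lid 1664 [array([ 0.6002, -0.4207]), array([0.2994, 0.3591]), np.float64(0.1573)] [ 0.6253 -0.4073  0.1544]
sc knob 57 [array([ 0.5647, -0.0907]), array([0.0584, 0.0119]), np.float64(85.9274)] [ 0.5668 -0.0985  0.1525]
si blk1 683 [array([0.5607, 0.2599]), array([0.1782, 0.0798]), np.float64(0.0001)] [0.5331 0.2575 0.0238]
si blk2 922 [array([0.5531, 0.3607]), array([0.1885, 0.0568]), np.float64(22.9678)] [0.5277 0.3521 0.0239]
si blk3 76 [array([0.4955, 0.2094]), array([0.0206, 0.0404]), np.float64(89.5102)] [0.4937 0.2131 0.0244]
si anvil 1416 [array([ 0.5557, -0.0145]), array([0.1027, 0.2007]), np.float64(83.0891)] [ 0.5379 -0.0028  0.0235]
si headtop 248 [array([ 0.6013, -0.0133]), array([0.0878, 0.0468]), np.float64(3.1933)] [ 0.595  -0.0161  0.1625]
si caserim 441 [array([ 0.5745, -0.3395]), array([0.2956, 0.4222]), np.float64(77.4924)] [ 0.516  -0.3354  0.0465]
si lid 3755 [array([ 0.6477, -0.4301]), array([0.241 , 0.3347]), np.float64(62.9623)] [ 0.5728 -0.3911  0.1514]
si knob 55 [array([ 0.5642, -0.0909]), array([0.0608, 0.0116]), np.float64(83.3677)] [ 0.564  -0.0967  0.1533]
```

View pics/s1.png

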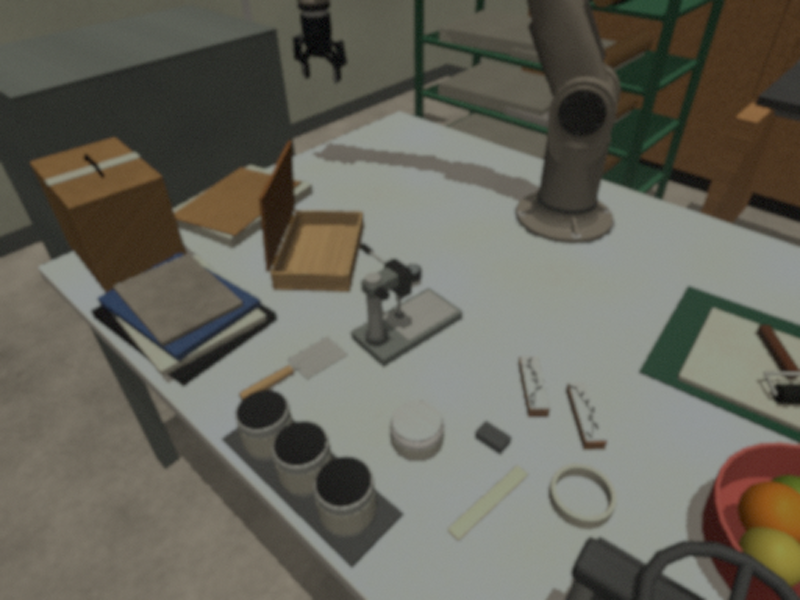

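View pics/s2.png

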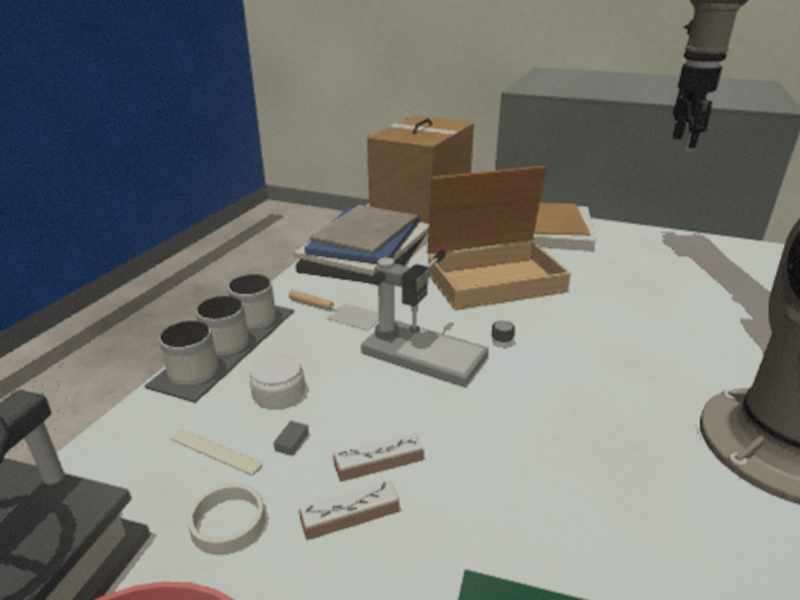

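Both views show two blocks: scene (533,385) and (585,415), side (380,455) and (350,508). The gauge column is away from the robot and the lever is part-raised. The case is open with its hinge on the -y side, and the loupe is at side (503,330). Next I'll refine the fits.

```bash
cat >> h.py <<'E'
def comps(P,box,g=0.004,dil=3,minn=15):
    P=P.reshape(-1,3);P=P[~np.isnan(P).any(1)]
    s=P[np.all((P>np.array(box)[::2])&(P<np.array(box)[1::2]),1)]
    i=((s[:,:2]-[box[0],box[2]])/g).astype(int); M=np.zeros(i.max(0)+3,np.uint8); M[i[:,0],i[:,1]]=1
    n,L=cv2.connectedComponents(cv2.dilate(M,np.ones((dil,dil))))
    l=L[i[:,0],i[:,1]]
    out=[]
    for k in range(1,n):
        q=s[l==k]
        if len(q)>=minn:
            c,wh,a=cv2.minAreaRect(q[:,:2].astype(np.float32))
            a=a if wh[0]>=wh[1] else a-90
            a=(a+90)%180-90
            out.append((len(q),np.round(c,4),np.round(sorted(wh)[::-1],4),round(a,1),np.round(np.median(q[:,2]),4),q))
    return out
E
python3 - <<'E'
from h import *
for c in ['scene','side']:
    X=np.load(c+'0.npy')
    for nm,b in dict(blocks=(.42,.64,.12,.45,.0205,.028),case=(.36,.66,-.46,-.12,.040,.051),loupe=(.4,.55,-.22,-.05,.012,.045),lid=(.36,.66,-.46,-.12,.1,.15),lidtop=(.36,.66,-.46,-.12,.205,.3),knob=(.5,.65,-.14,-.05,.1,.24)).items():
        for k in comps(X,b): print(c,nm,*k[:5],'z',np.round(np.percentile(k[5][:,2],[2,98]),3))
    P=X.reshape(-1,3);P=P[~np.isnan(P).any(1)]
    s=P[(abs(P[:,0]-.566)<.02)&(P[:,1]<-.065)&(P[:,1]>-.13)&(P[:,2]>.11)&(P[:,2]<.22)]
    print(np.round(s[np.argsort(s[:,1])][::6],3).tolist())
E
```

```text
scene blocks 506 [0.5237 0.3466] [0.1205 0.034 ] 42.6 0.0241 z [0.021 0.027]
scene blocks 430 [0.5269 0.2511] [0.1181 0.0346] 40.7 0.024 z [0.021 0.027]
scene blocks 137 [0.6258 0.4104] [0.0779 0.0279] -89.7 0.0244 z [0.021 0.027]
scene case 416 [ 0.5048 -0.324 ] [0.2602 0.1721] 37.9 0.0457 z [0.04 0.05]
scene loupe 73 [ 0.4344 -0.1004] [0.04   0.0242] 61.9 0.0346 z [0.015 0.038]
scene loupe 22 [ 0.5227 -0.0543] [0.0526 0.0086] 0.1 0.0228 z [0.02  0.026]
scene loupe 36 [ 0.5265 -0.2008] [0.0615 0.0035] 39.1 0.0316 z [0.012 0.045]
scene lid 293 [ 0.5535 -0.3782] [0.2532 0.0107] 37.5 0.1256 z [0.101 0.149]
scene lidtop 202 [ 0.5501 -0.3738] [0.252 0.009] 39.1 0.2203 z [0.206 0.225]
scene knob 62 [ 0.5651 -0.0859] [0.068 0.012] 85.7 0.1522 z [0.147 0.158]
[[0.566, -0.12, 0.153], [0.568, -0.114, 0.157], [0.567, -0.111, 0.154], [0.569, -0.105, 0.15], [0.561, -0.1, 0.156], [0.569, -0.097, 0.155], [0.56, -0.094, 0.151], [0.567, -0.087, 0.151], [0.57, -0.076, 0.151]]
side blocks 672 [0.526  0.2487] [0.1198 0.0362] 41.0 0.024 z [0.021 0.026]
side blocks 899 [0.5234 0.345 ] [0.1197 0.036 ] 43.
[... 220 characters left out ...]
] -85.6 0.0461 z [0.041 0.051]
side loupe 183 [ 0.4398 -0.1052] [0.0402 0.0396] -56.5 0.034 z [0.015 0.038]
side loupe 54 [ 0.5049 -0.0552] [0.0908 0.0131] -3.5 0.0234 z [0.021 0.026]
side loupe 154 [ 0.5285 -0.2022] [0.0581 0.0092] 39.5 0.0283 z [0.013 0.044]
side lid 910 [ 0.5548 -0.3823] [0.2496 0.0166] 38.3 0.126 z [0.101 0.149]
side lidtop 455 [ 0.5485 -0.3768] [0.2519 0.0128] 38.6 0.216 z [0.206 0.224]
side knob 55 [ 0.5642 -0.0909] [0.0608 0.0116] 83.4 0.1533 z [0.145 0.159]
[[0.566, -0.122, 0.157], [0.564, -0.113, 0.158], [0.568, -0.108, 0.157], [0.56, -0.104, 0.154], [0.564, -0.099, 0.149], [0.563, -0.096, 0.145], [0.56, -0.095, 0.149], [0.568, -0.084, 0.153], [0.566, -0.071, 0.15]]
```

```bash
cat >> h.py <<'E'
G0=np.array([.5456,-.0123]); ga=np.radians(-7.0)
C0=np.array([.5033,-.3214]); ca=np.radians(-51.5)
def loc(o,a,x,y): return o+np.array([np.cos(a)*x-np.sin(a)*y,np.sin(a)*x+np.cos(a)*y])
def gp(x,y): return loc(G0,ga,x,y)
def cp(x,y): return loc(C0,ca,x,y)
def knob(th):
    f=th-.16; return np.array([*gp(.030,-.029-.0628*np.cos(f)),.145+.0628*np.sin(f)])
def Rd(yaw,tilt=None):
    c,s=np.cos(np.radians(yaw)),np.sin(np.radians(yaw)); return np.array([[c,s,0],[s,-c,0],[0,0,-1.]])
def plan(*seqs,start=None):
    """seqs: lists of (x,y,z,yaw,n); each is one call; later calls start from last target"""
    o=r.get_obs(); p=np.array(o['tcp_pos']); M=R.from_rotvec(o['orientation']).as_matrix()
    print('now',np.round(p,4),'yaw',round(np.degrees(np.arctan2(M[1,0],M[0,0])),1),'t',round(float(o['clock']),1),'w',round(float(o['grip_width']),4))
    for s in seqs:
        print('--'); n=0
        for x,y,z,yaw,k in s:
            N=Rd(yaw); d=M.T@(np.array([x,y,z])-p)/.25; w=R.from_matrix(M.T@N).as_rotvec()/(np.pi/2)
            print(k,'x',[[round(float(v),3) for v in d],[round(float(v),3) for v in w]],'BAD' if max(abs(d).max(),abs(w).max())>1 else ''); n+=k
        if n>20: print('TOO LONG')
        p=np.array([x,y,z]); M=N
E
python3 - <<'E'
from h import *
print(np.round(r.camera_model('wrist')['hand_eye'],3).tolist())
k=knob(.24);print(k,knob(.9),knob(0))
plan([(.33,-.45,.30,40,8)],[(.45,-.25,.30,83,8)],[(*k[:2],.28,83,6),(*k[:2],.20,83,6)])
E
```

```text
[[0.001, -0.962, -0.271, 0.069], [1.0, 0.001, 0.0, 0.001], [0.0, -0.271, 0.962, -0.124], [0.0, 0.0, 0.0, 1.0]]
[ 0.56421326 -0.10687246  0.15001864] [ 0.56619038 -0.09077007  0.18734528] [ 0.56428653 -0.10627567  0.13499482]
now [ 0.1916 -0.6472  0.2503] yaw 16.5 t 1.5 w 0.0855
--
8 x [[0.755, -0.599, -0.199], [0.0, -0.0, -0.261]] 
--
8 x [[0.882, -0.304, 0.0], [0.0, 0.0, -0.478]] 
--
6 x [[0.624, 0.384, 0.08], [0.0, 0.0, 0.0]] 
6 x [[0.624, 0.384, 0.4], [0.0, 0.0, 0.0]]
```

>>> {"api": "servo_tool", "payload": {"commands": [[[0.755, -0.599, -0.199], [0, 0, -0.261]], [[0.755, -0.599, -0.199], [0, 0, -0.261]], [[0.755, -0.599, -0.199], [0, 0, -0.261]], [[0.755, -0.599, -0.199], [0, 0, -0.261]], [[0.755, -0.599, -0.199], [0, 0, -0.261]], [[0.755, -0.599, -0.199], [0, 0, -0.261]], [[0.755, -0.599, -0.199], [0, 0, -0.261]], [[0.755, -0.599, -0.199], [0, 0, -0.261]]]}}

```text
clock: 2.3
tcp_pos: [0.329, -0.4511, 0.2999]
orientation: [2.953, 1.071, -0.001]
contact_force: [0.3, -0.2, -0.4]
grip_width: 0.0856
gripper_force: 0.0
```

>>> {"api": "servo_tool", "payload": {"commands": [[[0.882, -0.304, 0], [0, 0, -0.478]], [[0.882, -0.304, 0], [0, 0, -0.478]], [[0.882, -0.304, 0], [0, 0, -0.478]], [[0.882, -0.304, 0], [0, 0, -0.478]], [[0.882, -0.304, 0], [0, 0, -0.478]], [[0.882, -0.304, 0], [0, 0, -0.478]], [[0.882, -0.304, 0], [0, 0, -0.478]], [[0.882, -0.304, 0], [0, 0, -0.478]]]}}

```text
clock: 3.1
tcp_pos: [0.4491, -0.2525, 0.2996]
orientation: [-2.358, -2.075, 0.001]
contact_force: [-0.1, -0.1, 0.5]
grip_width: 0.0853
gripper_force: 0.0
```

```bash
python3 - <<'E'
from h import *
print(np.round(r.get_obs()['joints'],2))
k=knob(.24)
plan([(*k[:2],.28,83,6),(*k[:2],.21,83,6)])
p,X=cloud('wrist'); save('w1.png',p)
for t in ['lever_knob','lever_pivot','anvil']:
    for q in r.mark_of('wrist',t)[:2]:
        u,v=np.round(q['uv']).astype(int); print(t,u,v,round(q['confidence'],2),np.round(X[v,u],3) if 0<=u<512 and 0<=v<384 else '')
E
```

```text
[ 0.74  0.19 -0.4   1.85  0.08  1.11  0.18]
now [ 0.4491 -0.2525  0.2996] yaw 82.7 t 3.1 w 0.0853
--
6 x [[0.636, 0.383, 0.078], [-0.001, 0.0, -0.003]] 
6 x [[0.636, 0.383, 0.358], [-0.001, 0.0, -0.003]]
```

View pics/w1.png

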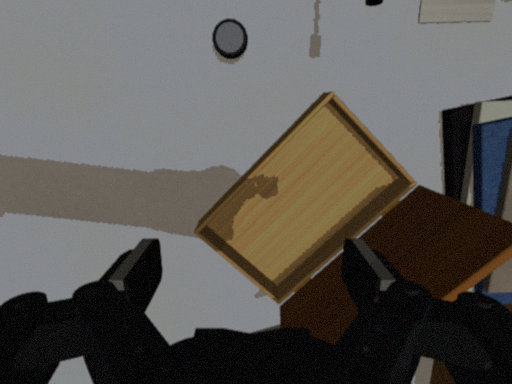

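The wrist view shows the case rim corners at (332,97), (413,185), (277,300) and (197,232), with the lid upright at lower right and the loupe at (230,38). I'll go to the knob and refine the case from this depth.

>>> {"api": "servo_tool", "payload": {"commands": [[[0.636, 0.383, 0.078], [0, 0, 0]], [[0.636, 0.383, 0.078], [0, 0, 0]], [[0.636, 0.383, 0.078], [0, 0, 0]], [[0.636, 0.383, 0.078], [0, 0, 0]], [[0.636, 0.383, 0.078], [0, 0, 0]], [[0.636, 0.383, 0.078], [0, 0, 0]], [[0.636, 0.383, 0.078], [0, 0, 0]], [[0.636, 0.383, 0.078], [0, 0, 0]]]}}

```text
clock: 4.1
tcp_pos: [0.564, -0.1059, 0.2807]
orientation: [2.356, 2.078, -0.001]
contact_force: [-1.0, 0.4, 0.0]
grip_width: 0.0853
gripper_force: 0.0
```

```bash
python3 - <<'E'
from h import *
k=knob(.24)
p,X=cloud('wrist'); save('w2.png',p)
for b in [(.5,.64,-.14,-.05,.13,.18),(.4,.72,-.08,.08,.0195,.025),(.5,.7,-.05,.05,.158,.17)]:
    for c in comps(X,b): print(*c[:5],c[5].min(0).round(3),c[5].max(0).round(3))
plan([(*k[:2],.20,83,4),(*k[:2],.152,83,8)])
E
```

```text
858 [ 0.5688 -0.0852] [0.0711 0.0131] 82.8 0.1525 [ 0.558 -0.121  0.147] [ 0.575 -0.05   0.158]
8968 [ 0.5572 -0.015 ] [0.1996 0.0986] -7.1 0.0224 [ 0.453 -0.076  0.02 ] [0.653 0.046 0.025]
537 [0.6262 0.0192] [0.0489 0.0133] -7.0 0.0224 [0.603 0.01  0.02 ] [0.651 0.029 0.025]
4797 [ 0.6044 -0.0214] [0.0836 0.0491] -7.9 0.1625 [ 0.56  -0.043  0.158] [0.647 0.008 0.169]
now [ 0.5641 -0.1057  0.2807] yaw 82.8 t 4.2 w 0.0857
--
4 x [[-0.004, 0.001, 0.323], [0.0, 0.0, -0.002]] 
8 x [[-0.004, 0.001, 0.515], [0.0, 0.0, -0.002]]
```

View pics/w2.png

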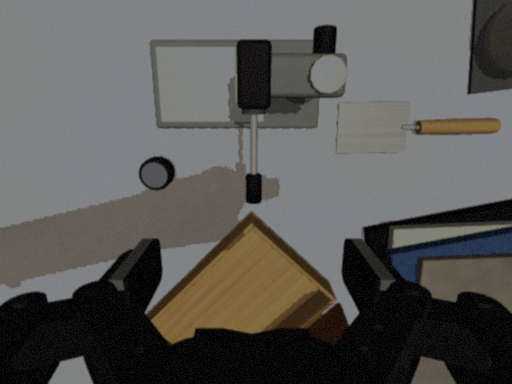

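```bash
sed -i 's/^G0=.*/G0=np.array([.5466,-.0131]); ga=np.radians(-7.0)/' h.py; python3 - <<'E'
from h import *
k=knob(.24)
plan([(*k[:2],.20,83,3),(*k[:2],.150,83,7)])
E
```

```text
now [ 0.5641 -0.1057  0.2807] yaw 82.8 t 4.2 w 0.0857
--
3 x [[-0.007, 0.005, 0.323], [0.0, 0.0, -0.002]] 
7 x [[-0.007, 0.005, 0.523], [0.0, 0.0, -0.002]]
```

>>> {"api": "servo_tool", "payload": {"commands": [[[-0.007, 0.005, 0.323], [0, 0, 0]], [[-0.007, 0.005, 0.323], [0, 0, 0]], [[-0.007, 0.005, 0.323], [0, 0, 0]], [[-0.007, 0.005, 0.4], [0, 0, 0]], [[-0.007, 0.005, 0.46], [0, 0, 0]], [[-0.007, 0.005, 0.523], [0, 0, 0]], [[-0.007, 0.005, 0.523], [0, 0, 0]]]}}

```text
clock: 4.85
tcp_pos: [0.5645, -0.1062, 0.1483]
orientation: [-2.352, -2.08, 0.003]
contact_force: [-0.5, -0.5, 0.2]
grip_width: 0.0855
gripper_force: 0.0
```

>>> {"api": "servo_tool", "payload": {"commands": [[[0, 0, 0], [0, 0, 0]], [[0, 0, 0], [0, 0, 0]], [[0, 0, 0], [0, 0, 0]], [[0, 0, 0], [0, 0, 0]], [[0, 0, 0], [0, 0, 0]], [[0, 0, 0], [0, 0, 0]], [[0, 0, 0], [0, 0, 0]], [[0, 0, 0], [0, 0, 0]], [[0, 0, 0], [0, 0, 0]], [[0, 0, 0], [0, 0, 0]]], "claw": 1, "squeeze": 25}}

```text
clock: 5.85
tcp_pos: [0.5656, -0.106, 0.1498]
orientation: [-2.353, -2.082, 0.0]
contact_force: [-1.0, 0.7, 2.2]
grip_width: 0.0129
gripper_force: 25.3
```

```bash
python3 - <<'E'
from h import *
d=knob(.24)
plan([(*(knob(t)),83,2) for t in (.35,.45,.55,.65,.75,.84,.9,.92,.92)])
o=r.get_obs();print(o['contact_force'],o['grip_width'])
plan([(*(knob(t)+[0,0,.0]),83,2) for t in (.75,.6,.45,.3,.15,.04,0.,-.03,-.04)])
E
```

```text
now [ 0.5656 -0.106   0.1498] yaw 83.0 t 5.8 w 0.0129
--
2 x [[-0.003, -0.001, -0.028], [-0.0, 0.0, -0.0]] 
2 x [[0.003, -0.001, -0.053], [-0.0, 0.0, -0.0]] 
2 x [[0.011, -0.001, -0.076], [-0.0, 0.0, -0.0]] 
2 x [[0.022, -0.001, -0.099], [-0.0, 0.0, -0.0]] 
2 x [[0.035, -0.001, -0.12], [-0.0, 0.0, -0.0]] 
2 x [[0.048, -0.001, -0.139], [-0.0, 0.0, -0.0]] 
2 x [[0.058, -0.001, -0.15], [-0.0, 0.0, -0.0]] 
2 x [[0.061, -0.001, -0.154], [-0.0, 0.0, -0.0]] 
2 x [[0.061, -0.001, -0.154], [-0.0, 0.0, -0.0]] 
[-0.98451325  0.71662372  2.21884019] 0.012898686001560274
now [ 0.5656 -0.106   0.1498] yaw 83.0 t 5.8 w 0.0129
--
2 x [[0.035, -0.001, -0.12], [-0.0, 0.0, -0.0]] 
2 x [[0.016, -0.001, -0.088], [-0.0, 0.0, -0.0]] 
2 x [[0.003, -0.001, -0.053], [-0.0, 0.0, -0.0]] 
2 x [[-0.005, -0.001, -0.016], [-0.0, 0.0, -0.0]] 
2 x [[-0.008, -0.001, 0.022], [-0.0, 0.0, -0.0]] 
2 x [[-0.006, -0.001, 0.049], [-0.0, 0.0, -0.0]] 
2 x [[-0.005, -0.001, 0.059], [-0.0, 0.0, -0.0]] 
2 x [[-0.003, -0.001, 0.067], [-0.0, 0.0, -0.0]] 
2 x [[-0.003, -0.001, 0.069], [-0.0, 0.0, -0.0]]
```

>>> {"api": "servo_tool", "payload": {"commands": [[[-0.001, 0, -0.028], [0, 0, 0]], [[-0.001, 0, -0.028], [0, 0, 0]], [[0.003, 0, -0.053], [0, 0, 0]], [[0.003, 0, -0.053], [0, 0, 0]], [[0.011, 0, -0.076], [0, 0, 0]], [[0.011, 0, -0.076], [0, 0, 0]], [[0.022, 0, -0.099], [0, 0, 0]], [[0.022, 0, -0.099], [0, 0, 0]], [[0.035, 0, -0.12], [0, 0, 0]], [[0.035, 0, -0.12], [0, 0, 0]], [[0.048, 0, -0.139], [0, 0, 0]], [[0.048, 0, -0.139], [0, 0, 0]], [[0.058, 0, -0.15], [0, 0, 0]], [[0.058, 0, -0.15], [0, 0, 0]], [[0.061, 0, -0.156], [0, 0, 0]], [[0.061, 0, -0.156], [0, 0, 0]], [[0.061, 0, -0.156], [0, 0, 0]]]}}

```text
clock: 7.55
tcp_pos: [0.5675, -0.0909, 0.1889]
orientation: [2.353, 2.081, -0.0]
contact_force: [-0.1, -2.0, -1.9]
grip_width: 0.013
gripper_force: 24.6
```

```bash
python3 - <<'E'
from h import *
print(knob(.9))
for n in ['scene','side']:
    p,X=cloud(n)
    for c in comps(X,(.42,.62,.12,.45,.0205,.028)): print(*c[:5])
Z=.21
k=knob(.9)
plan([(*k[:2],k[2],83,4),(*k[:2],k[2]+.08,83,4)],[(.53,.07,.27,150,10)],[(.50,.28,.25,223,11)])
E
```

```text
[ 0.56719038 -0.09157007  0.18734528]
496 [0.5238 0.3464] [0.1197 0.0333] 43.4 0.0241
423 [0.5269 0.2509] [0.1175 0.0343] 41.7 0.024
59 [0.6156 0.4116] [0.0517 0.0087] -90.0 0.0244
674 [0.5269 0.2476] [0.1197 0.0359] 40.9 0.0241
893 [0.5235 0.3448] [0.119  0.0361] 42.9 0.024
90 [0.616 0.413] [0.0485 0.0079] 90.0 0.0246
now [ 0.5675 -0.0909  0.1889] yaw 83.0 t 7.7 w 0.0131
--
4 x [[-0.003, -0.001, 0.006], [-0.0, 0.0, -0.0]] 
4 x [[-0.003, -0.001, -0.314], [-0.0, 0.0, -0.0]] 
--
10 x [[0.623, -0.226, -0.011], [0.0, 0.0, -0.744]] 
--
11 x [[0.524, 0.667, 0.08], [0.0, 0.0, -0.811]]
```

>>> {"api": "servo_tool", "payload": {"commands": [[[0, 0, 0], [0, 0, 0]], [[0, 0, 0], [0, 0, 0]], [[0, 0, 0], [0, 0, 0]], [[0, 0, 0], [0, 0, 0]], [[0, 0, 0], [0, 0, 0]], [[0, 0, -0.16], [0, 0, 0]], [[0, 0, -0.31], [0, 0, 0]], [[0, 0, -0.31], [0, 0, 0]], [[0, 0, -0.31], [0, 0, 0]]], "claw": 0}}

```text
clock: 8.55
tcp_pos: [0.568, -0.0908, 0.2672]
orientation: [2.352, 2.08, 0.002]
contact_force: [-0.5, 1.1, -1.0]
grip_width: 0.0858
gripper_force: 0.0
```

>>> {"api": "servo_tool", "payload": {"commands": [[[0.623, -0.226, 0], [0, 0, -0.744]], [[0.623, -0.226, 0], [0, 0, -0.744]], [[0.623, -0.226, 0], [0, 0, -0.744]], [[0.623, -0.226, 0], [0, 0, -0.744]], [[0.623, -0.226, 0], [0, 0, -0.744]], [[0.623, -0.226, 0], [0, 0, -0.744]], [[0.623, -0.226, 0], [0, 0, -0.744]], [[0.623, -0.226, 0], [0, 0, -0.744]], [[0.623, -0.226, 0], [0, 0, -0.744]]]}}

```text
clock: 9.45
tcp_pos: [0.5296, 0.0704, 0.2648]
orientation: [-0.812, -3.032, 0.001]
contact_force: [0.6, 1.2, 0.1]
grip_width: 0.0853
gripper_force: 0.0
```

>>> {"api": "servo_tool", "payload": {"commands": [[[0.524, 0.667, 0.08], [0, 0, -0.811]], [[0.524, 0.667, 0.08], [0, 0, -0.811]], [[0.524, 0.667, 0.08], [0, 0, -0.811]], [[0.524, 0.667, 0.08], [0, 0, -0.811]], [[0.524, 0.667, 0.08], [0, 0, -0.811]], [[0.524, 0.667, 0.08], [0, 0, -0.811]], [[0.524, 0.667, 0.08], [0, 0, -0.811]], [[0.524, 0.667, 0.08], [0, 0, -0.811]], [[0.524, 0.667, 0.08], [0, 0, -0.811]], [[0.524, 0.667, 0.08], [0, 0, -0.811]], [[0.524, 0.667, 0.08], [0, 0, -0.811]]]}}

```text
clock: 10.55
tcp_pos: [0.5002, 0.2804, 0.2456]
orientation: [1.144, -2.925, -0.0]
contact_force: [0.2, -0.6, -0.2]
grip_width: 0.0855
gripper_force: 0.0
```

```bash
python3 - <<'E'
from h import *
print(np.round(r.get_obs()['joints'],2))
p,X=cloud('wrist'); save('w3.png',p)
for c in comps(X,(.42,.62,.12,.45,.0205,.028)): print(*c[:5])
p,X=cloud('scene')
for c in comps(X,(.5,.64,-.14,-.06,.12,.24)): print(*c[:5],c[5].min(0).round(3),c[5].max(0).round(3))
b=np.array([.5236,.3457]);u=np.array([np.cos(np.radians(43)),np.sin(np.radians(43))])
g=b-.030*u
plan([(*g,.12,223,6),(*g,.024,223,8)])
E
```

```text
[ 0.17  0.53 -1.07  1.76  0.5   1.16  1.27]
2392 [0.5241 0.3439] [0.1181 0.0335] 42.6 0.0235
2756 [0.5275 0.2478] [0.1192 0.0336] 41.6 0.0234
158 [0.6163 0.4114] [0.0458 0.0074] 89.7 0.024
67 [ 0.5673 -0.0819] [0.0428 0.015 ] 74.4 0.1847 [ 0.554 -0.101  0.161] [ 0.572 -0.06   0.198]
now [0.5004 0.2805 0.246 ] yaw -137.2 t 10.7 w 0.0853
--
6 x [[-0.126, 0.128, 0.504], [-0.0, -0.0, -0.002]] 
8 x [[-0.126, 0.128, 0.888], [-0.0, -0.0, -0.002]]
```

>>> {"api": "servo_tool", "payload": {"commands": [[[-0.125, 0.126, 0.2], [0, 0, 0]], [[-0.125, 0.126, 0.4], [0, 0, 0]], [[-0.125, 0.126, 0.504], [0, 0, 0]], [[-0.125, 0.126, 0.504], [0, 0, 0]], [[-0.125, 0.126, 0.6], [0, 0, 0]], [[-0.125, 0.126, 0.7], [0, 0, 0]], [[-0.125, 0.126, 0.8], [0, 0, 0]], [[-0.125, 0.126, 0.86], [0, 0, 0]], [[-0.125, 0.126, 0.888], [0, 0, 0]], [[-0.125, 0.126, 0.888], [0, 0, 0]], [[-0.125, 0.126, 0.888], [0, 0, 0]]], "claw": 0.3}}

```text
clock: 11.75
tcp_pos: [0.5026, 0.3256, 0.0257]
orientation: [-1.149, 2.922, 0.001]
contact_force: [-0.3, 0.3, -0.6]
grip_width: 0.0599
gripper_force: 0.0
```

>>> {"api": "servo_tool", "payload": {"commands": [[[0, 0, 0], [0, 0, 0]], [[0, 0, 0], [0, 0, 0]], [[0, 0, 0], [0, 0, 0]], [[0, 0, 0], [0, 0, 0]], [[0, 0, 0], [0, 0, 0]], [[0, 0, 0], [0, 0, 0]], [[0, 0, 0], [0, 0, 0]], [[0, 0, 0], [0, 0, 0]]], "claw": 1, "squeeze": 60}}

```text
clock: 12.55
tcp_pos: [0.5025, 0.3255, 0.0256]
orientation: [-1.149, 2.922, 0.0]
contact_force: [-1.5, -0.8, 5.9]
grip_width: 0.0326
gripper_force: 60.7
```

```bash
python3 - <<'E'
from h import *
print(r.get_obs()['contact_force'],r.get_obs()['gripper_force'])
g=gp(-.050,0)
f=gp(-.110,0)
plan([(.5018,.3246,.14,223,8)],[(.46,.16,.14,190,11)],[(*f,.09,173,8),(*f,.052,173,4)],[(*g,.052,173,7),(*g,.0468,173,4)])
E
```

```text
[-1.47267082 -0.75819895  5.9042628 ] 60.680004358291626
now [0.5025 0.3255 0.0256] yaw -137.1 t 12.6 w 0.0326
--
8 x [[0.004, -0.001, -0.458], [-0.0, 0.001, -0.001]] 
--
11 x [[0.571, -0.367, 0.0], [0.0, 0.0, 0.367]] 
--
8 x [[0.2, -0.613, 0.2], [0.0, 0.0, 0.189]] 
4 x [[0.2, -0.613, 0.352], [0.0, 0.0, 0.189]] 
--
7 x [[-0.24, 0.0, 0.0], [0.0, 0.0, 0.0]] 
4 x [[-0.24, 0.0, 0.021], [0.0, 0.0, 0.0]]
```

>>> {"api": "servo_tool", "payload": {"commands": [[[0, 0, -0.05], [0, 0, 0]], [[0, 0, -0.15], [0, 0, 0]], [[0, 0, -0.27], [0, 0, 0]], [[0, 0, -0.38], [0, 0, 0]], [[0, 0, -0.458], [0, 0, 0]], [[0, 0, -0.458], [0, 0, 0]], [[0, 0, -0.458], [0, 0, 0]]]}}

```text
clock: 13.25
tcp_pos: [0.5019, 0.3246, 0.1387]
orientation: [-1.15, 2.924, -0.001]
contact_force: [-1.1, 0.0, -2.1]
grip_width: 0.0324
gripper_force: 59.9
```

```bash
python3 - <<'E'
from h import *
g=gp(-.046,0)
f=gp(-.110,0)
plan([(.46,.16,.14,190,11)],[(*f,.09,173,8),(*f,.053,173,4)])
p,X=cloud('wrist'); save('w4.png',p)
E
```

```text
now [0.5019 0.3246 0.1387] yaw -137.1 t 13.2 w 0.0324
--
11 x [[0.571, -0.368, -0.005], [-0.0, 0.0, 0.366]] 
--
8 x [[0.2, -0.613, 0.2], [0.0, 0.0, 0.189]] 
4 x [[0.2, -0.613, 0.348], [0.0, 0.0, 0.189]]
```

View pics/w4.png

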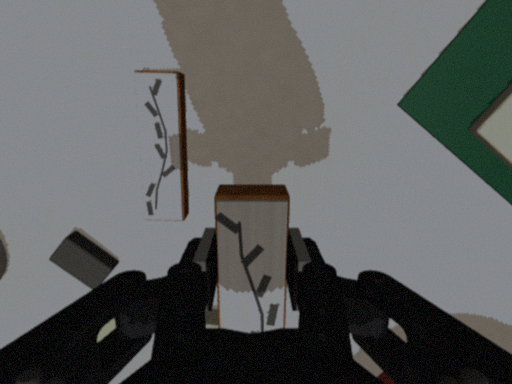

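The wrist view shows the block held straight between the pads at (252,250), with the other block still at (165,145). I'll carry it to the gauge.

>>> {"api": "servo_tool", "payload": {"commands": [[[0.571, -0.368, -0.005], [0, 0, 0.366]], [[0.571, -0.368, -0.005], [0, 0, 0.366]], [[0.571, -0.368, -0.005], [0, 0, 0.366]], [[0.571, -0.368, -0.005], [0, 0, 0.366]], [[0.571, -0.368, -0.005], [0, 0, 0.366]], [[0.571, -0.368, -0.005], [0, 0, 0.366]], [[0.571, -0.368, -0.005], [0, 0, 0.366]]]}}

```text
clock: 14.0
tcp_pos: [0.4602, 0.1618, 0.1399]
orientation: [0.279, -3.129, -0.002]
contact_force: [-0.5, -0.5, -0.9]
grip_width: 0.0323
gripper_force: 60.0
```

>>> {"api": "servo_tool", "payload": {"commands": [[[0.1, -0.3, 0.0], [0, 0, 0.1]], [[0.2, -0.613, 0.1], [0, 0, 0.189]], [[0.2, -0.613, 0.2], [0, 0, 0.189]], [[0.2, -0.613, 0.2], [0, 0, 0.189]], [[0.2, -0.613, 0.27], [0, 0, 0.189]], [[0.2, -0.613, 0.34], [0, 0, 0.189]], [[0.2, -0.613, 0.34], [0, 0, 0.189]], [[0.2, -0.613, 0.34], [0, 0, 0.189]]]}}

```text
clock: 14.8
tcp_pos: [0.4379, 0.0023, 0.0551]
orientation: [-0.187, -3.135, -0.002]
contact_force: [0.6, -0.8, 0.7]
grip_width: 0.0325
gripper_force: 60.1
```

```bash
python3 - <<'E'
from h import *
g=gp(-.046,0)
p,X=cloud('wrist')
for b in [(.42,.72,-.08,.08,.0195,.025),(.42,.62,-.1,.1,.045,.056)]:
    for c in comps(X,b): print(*c[:5])
plan([(*g,.053,173,8),(*g,.0485,173,4)])
E
```

```text
75 [ 0.4544 -0.0499] [0.0113 0.0046] -51.8 0.0214
297 [ 0.4833 -0.0285] [0.0302 0.0075] -8.5 0.0227
319 [0.4896 0.0198] [0.0288 0.008 ] -6.9 0.0227
8026 [0.45   0.0023] [0.06   0.0592] 0.0 0.0529
now [0.4382 0.0021 0.0555] yaw 173.1 t 14.8 w 0.0324
--
8 x [[-0.254, -0.008, 0.01], [0.001, 0.0, 0.002]] 
4 x [[-0.254, -0.008, 0.028], [0.001, 0.0, 0.002]]
```

>>> {"api": "servo_tool", "payload": {"commands": [[[-0.06, -0.008, 0.008], [0, 0, 0]], [[-0.12, -0.008, 0.01], [0, 0, 0]], [[-0.18, -0.008, 0.01], [0, 0, 0]], [[-0.23, -0.008, 0.01], [0, 0, 0]], [[-0.254, -0.008, 0.01], [0, 0, 0]], [[-0.254, -0.008, 0.01], [0, 0, 0]], [[-0.254, -0.008, 0.018], [0, 0, 0]], [[-0.254, -0.008, 0.026], [0, 0, 0]], [[-0.254, -0.008, 0.028], [0, 0, 0]], [[-0.254, -0.008, 0.028], [0, 0, 0]], [[-0.254, -0.008, 0.028], [0, 0, 0]]]}}

```text
clock: 15.95
tcp_pos: [0.5002, -0.009, 0.0481]
orientation: [-0.192, -3.136, 0.0]
contact_force: [0.1, 0.1, -1.4]
grip_width: 0.0325
gripper_force: 60.1
```

```bash
python3 - <<'E'
from h import *
print(r.get_obs()['contact_force'])
g=gp(-.046,0);f=gp(-.10,0)
plan([(*g,.0476,173,3)],[(*g,.10,173,5),(*f,.20,173,5)])
p,X=cloud('side'); save('sd1.png',cv2.resize(p[150:290,200:340],(700,700)[:2])[:600])
E
```

```text
[ 0.14736256  0.07672751 -1.39837188]
now [ 0.5002 -0.009   0.0481] yaw 173.0 t 15.9 w 0.0325
--
3 x [[-0.002, 0.006, 0.002], [-0.0, -0.0, 0.0]] 
--
5 x [[0.0, 0.0, -0.21], [0.0, 0.0, 0.0]] 
5 x [[0.216, 0.0, -0.61], [0.0, 0.0, 0.0]]
```

View pics/sd1.png

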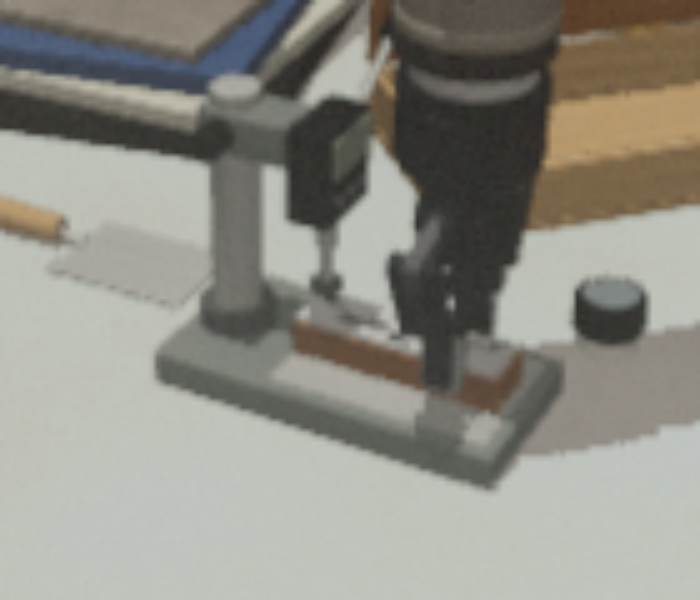

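The side view shows the block lying flat on the anvil with its end under the foot (325,290). I'll release and retreat.

>>> {"api": "servo_tool", "payload": {"commands": [[[0, 0.003, 0.002], [0, 0, 0]], [[0, 0.003, 0.002], [0, 0, 0]], [[0, 0.003, 0.002], [0, 0, 0]], [[0, 0.003, 0.002], [0, 0, 0]], [[0, 0.003, 0.002], [0, 0, 0]]], "claw": 0.3}}

```text
clock: 16.5
tcp_pos: [0.5004, -0.0083, 0.0476]
orientation: [0.192, 3.136, -0.0]
contact_force: [0.0, 0.2, 0.1]
grip_width: 0.0603
gripper_force: 0.0
```

>>> {"api": "servo_tool", "payload": {"commands": [[[0, 0, -0.1], [0, 0, 0]], [[0, 0, -0.21], [0, 0, 0]], [[0.1, 0, -0.4], [0, 0, 0]], [[0.216, 0, -0.6], [0, 0, 0]], [[0.216, 0, -0.8], [0, 0, 0]], [[0.216, 0, -0.9], [0, 0, 0]], [[0.216, 0, -0.9], [0, 0, 0]]]}}

```text
clock: 17.2
tcp_pos: [0.4493, -0.001, 0.2773]
orientation: [0.192, 3.127, -0.003]
contact_force: [0.1, 0.5, -0.2]
grip_width: 0.0597
gripper_force: 0.0
```

```bash
python3 - <<'E'
from h import *
p,X=cloud('wrist')
for b in [(.4,.72,-.08,.08,.042,.05)]:
    for c in comps(X,b): print(*c[:5])
p,X=cloud('scene')
for c in comps(X,(.5,.64,-.14,-.06,.12,.24)): print(*c[:5],c[5].min(0).round(3),c[5].max(0).round(3))
for c in comps(X,(.4,.62,.12,.45,.0205,.028)): print(*c[:5])
k=knob(.9)
plan([(.49,-.09,.28,128,6),(*k[:2],.27,83,6)],[(*k[:2],k[2]+.04,83,3),(*k[:2],k[2],83,6)])
E
```

```text
2155 [ 0.5291 -0.0133] [0.1183 0.0338] -7.2 0.0454
66 [ 0.5669 -0.0814] [0.0404 0.0144] 81.3 0.1841 [ 0.557 -0.102  0.159] [ 0.572 -0.061  0.198]
424 [0.5274 0.2512] [0.1166 0.0341] 40.9 0.0241
63 [0.6156 0.4104] [0.0533 0.0087] 90.0 0.024
now [ 0.447  -0.002   0.2731] yaw 173.0 t 17.3 w 0.0596
--
6 x [[-0.214, -0.328, -0.027], [-0.0, 0.001, 0.5]] 
6 x [[-0.521, -0.297, 0.014], [0.0, 0.002, 1.0]] 
--
3 x [[0.0, 0.0, 0.171], [0.0, 0.0, 0.0]] 
6 x [[0.0, 0.0, 0.331], [0.0, 0.0, 0.0]]
```

>>> {"api": "servo_tool", "payload": {"commands": [[[-0.214, -0.328, -0.027], [0, 0, 0.5]], [[-0.214, -0.328, -0.027], [0, 0, 0.5]], [[-0.214, -0.328, -0.027], [0, 0, 0.5]], [[-0.3, -0.32, 0], [0, 0, 0.7]], [[-0.4, -0.31, 0], [0, 0, 0.8]], [[-0.521, -0.297, 0.014], [0, 0, 1]], [[-0.521, -0.297, 0.014], [0, 0, 1]], [[-0.521, -0.297, 0.014], [0, 0, 1]], [[-0.521, -0.297, 0.014], [0, 0, 1]], [[-0.521, -0.297, 0.014], [0, 0, 1]], [[-0.521, -0.297, 0.014], [0, 0, 1]], [[-0.521, -0.297, 0.014], [0, 0, 1]]]}}

```text
clock: 18.5
tcp_pos: [0.5661, -0.0909, 0.2669]
orientation: [-2.351, -2.08, 0.004]
contact_force: [-0.6, -1.0, 0.1]
grip_width: 0.0599
gripper_force: 0.0
```

```bash
python3 - <<'E'
from h import *
k=knob(.9)
p,X=cloud('wrist')
for c in comps(X,(.5,.64,-.14,-.04,.155,.22)): print(*c[:5],c[5].min(0).round(3),c[5].max(0).round(3))
plan([(*k[:2],k[2]+.04,83,3),(*k[:2],k[2],83,6)],[(*(knob(t)),83,2) for t in (.75,.6,.45,.3,.15,.04,0.,-.03,-.04)])
E
```

```text
1218 [ 0.5682 -0.0724] [0.071  0.0228] 77.5 0.1834 [ 0.559 -0.108  0.155] [ 0.587 -0.04   0.197]
now [ 0.5663 -0.091   0.2672] yaw 83.1 t 18.6 w 0.0596
--
3 x [[-0.002, 0.004, 0.159], [-0.002, 0.0, 0.001]] 
6 x [[-0.002, 0.005, 0.319], [-0.002, 0.0, 0.001]] 
--
2 x [[-0.023, 0.0, 0.03], [0.0, 0.0, 0.0]] 
2 x [[-0.042, 0.0, 0.062], [0.0, 0.0, 0.0]] 
2 x [[-0.055, 0.0, 0.098], [0.0, 0.0, 0.0]] 
2 x [[-0.063, 0.0, 0.134], [0.0, 0.0, 0.0]] 
2 x [[-0.066, 0.0, 0.172], [0.0, 0.0, 0.0]] 
2 x [[-0.064, 0.0, 0.199], [0.0, 0.0, 0.0]] 
2 x [[-0.062, 0.0, 0.209], [0.0, 0.0, 0.0]] 
2 x [[-0.061, -0.0, 0.217], [0.0, 0.0, 0.0]] 
2 x [[-0.061, -0.0, 0.219], [0.0, 0.0, 0.0]]
```

>>> {"api": "servo_tool", "payload": {"commands": [[[-0.002, 0.004, 0.15], [0, 0, 0]], [[-0.002, 0.004, 0.2], [0, 0, 0]], [[-0.002, 0.004, 0.26], [0, 0, 0]], [[-0.002, 0.004, 0.317], [0, 0, 0]], [[-0.002, 0.004, 0.317], [0, 0, 0]], [[-0.002, 0.004, 0.317], [0, 0, 0]]]}}

```text
clock: 19.15
tcp_pos: [0.5681, -0.0918, 0.19]
orientation: [-2.353, -2.082, -0.0]
contact_force: [0.2, -0.5, 0.6]
grip_width: 0.0597
gripper_force: 0.0
```

>>> {"api": "servo_tool", "payload": {"commands": [[[0, 0, 0], [0, 0, 0]], [[0, 0, 0], [0, 0, 0]], [[0, 0, 0], [0, 0, 0]], [[0, 0, 0], [0, 0, 0]], [[0, 0, 0], [0, 0, 0]], [[0, 0, 0], [0, 0, 0]], [[0, 0, 0], [0, 0, 0]], [[0, 0, 0], [0, 0, 0]]], "claw": 1, "squeeze": 25}}

```text
clock: 19.95
tcp_pos: [0.5675, -0.0923, 0.1899]
orientation: [-2.353, -2.081, 0.002]
contact_force: [-4.8, -1.5, 6.0]
grip_width: 0.0125
gripper_force: 25.3
```

>>> {"api": "servo_tool", "payload": {"commands": [[[-0.023, 0, 0.03], [0, 0, 0]], [[-0.023, 0, 0.03], [0, 0, 0]], [[-0.042, 0, 0.062], [0, 0, 0]], [[-0.042, 0, 0.062], [0, 0, 0]], [[-0.055, 0, 0.098], [0, 0, 0]], [[-0.055, 0, 0.098], [0, 0, 0]], [[-0.063, 0, 0.134], [0, 0, 0]], [[-0.063, 0, 0.134], [0, 0, 0]], [[-0.066, 0, 0.172], [0, 0, 0]], [[-0.066, 0, 0.172], [0, 0, 0]], [[-0.064, 0, 0.199], [0, 0, 0]], [[-0.064, 0, 0.199], [0, 0, 0]], [[-0.062, 0, 0.21], [0, 0, 0]], [[-0.062, 0, 0.21], [0, 0, 0]], [[-0.061, 0, 0.217], [0, 0, 0]], [[-0.061, 0, 0.217], [0, 0, 0]], [[-0.061, 0, 0.217], [0, 0, 0]]]}}

```text
clock: 21.65
tcp_pos: [0.5658, -0.1074, 0.1369]
orientation: [2.353, 2.081, -0.002]
contact_force: [-8.9, -1.2, 11.2]
grip_width: 0.0131
gripper_force: 28.3
```

```bash
python3 - <<'E'
from h import *
print(knob(0),r.get_obs()['contact_force'])
p,X=cloud('scene')
for c in comps(X,(.4,.62,.12,.45,.0205,.028)): print(*c[:5])
p,X=cloud('wrist'); save('w5.png',p)
plan([(*(knob(t)),83,2) for t in (.15,.3,.45,.6,.75,.84,.9,.92,.92)])
E
```

```text
[ 0.56528653 -0.10707567  0.13499482] [-8.89446028 -1.17781963 11.24624144]
428 [0.5265 0.2501] [0.1199 0.0333] 42.1 0.0239
60 [0.6159 0.4139] [0.0466 0.0079] 89.2 0.0243
now [ 0.5658 -0.1074  0.1369] yaw 83.0 t 21.8 w 0.013
--
2 x [[-0.002, -0.002, -0.03], [-0.0, 0.001, -0.0]] 
2 x [[0.0, -0.002, -0.068], [-0.0, 0.001, -0.0]] 
2 x [[0.008, -0.002, -0.104], [-0.0, 0.001, -0.0]] 
2 x [[0.022, -0.002, -0.14], [-0.0, 0.001, -0.0]] 
2 x [[0.04, -0.002, -0.172], [-0.0, 0.001, -0.0]] 
2 x [[0.054, -0.002, -0.191], [-0.0, 0.001, -0.0]] 
2 x [[0.063, -0.002, -0.202], [-0.0, 0.001, -0.0]] 
2 x [[0.067, -0.002, -0.206], [-0.0, 0.001, -0.0]] 
2 x [[0.067, -0.002, -0.206], [-0.0, 0.001, -0.0]]
```

View pics/w5.png

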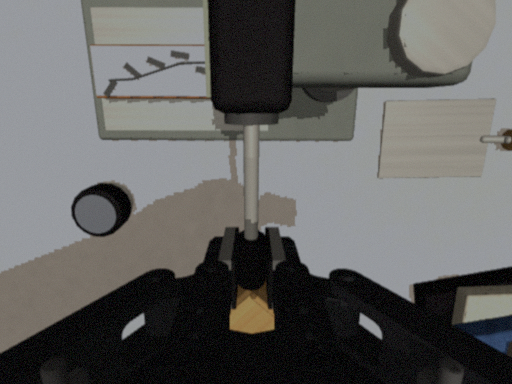

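The view shows the knob pinched at (252,260), the lever down and the block still on the anvil. I'll press slightly, hold, and then raise.

>>> {"api": "servo_tool", "payload": {"commands": [[[0, 0, 0.006], [0, 0, 0]], [[0, 0, 0.006], [0, 0, 0]], [[0, 0, 0.006], [0, 0, 0]], [[0, 0, 0.006], [0, 0, 0]], [[0, 0, 0.006], [0, 0, 0]], [[0, 0, 0.006], [0, 0, 0]], [[0, 0, 0.006], [0, 0, 0]], [[0, 0, 0.006], [0, 0, 0]], [[0, 0, 0.006], [0, 0, 0]], [[0, 0, 0.006], [0, 0, 0]], [[0, 0, 0.006], [0, 0, 0]], [[0, 0, 0.006], [0, 0, 0]], [[0, 0, 0.006], [0, 0, 0]], [[0, 0, 0.006], [0, 0, 0]], [[0, 0, 0.006], [0, 0, 0]], [[0, 0, 0.006], [0, 0, 0]], [[0, 0, 0.006], [0, 0, 0]], [[0, 0, 0.006], [0, 0, 0]]]}}

```text
clock: 23.55
tcp_pos: [0.5659, -0.1074, 0.1367]
orientation: [2.352, 2.08, -0.003]
contact_force: [-12.6, 0.7, 21.3]
grip_width: 0.0129
gripper_force: 29.4
```

>>> {"api": "servo_tool", "payload": {"commands": [[[0, 0, -0.02], [0, 0, 0]], [[-0.002, 0, -0.036], [0, 0, 0]], [[-0.002, 0, -0.036], [0, 0, 0]], [[0, 0, -0.074], [0, 0, 0]], [[0, 0, -0.074], [0, 0, 0]], [[0.008, 0, -0.11], [0, 0, 0]], [[0.008, 0, -0.11], [0, 0, 0]], [[0.022, 0, -0.146], [0, 0, 0]], [[0.022, 0, -0.146], [0, 0, 0]], [[0.04, 0, -0.178], [0, 0, 0]], [[0.04, 0, -0.178], [0, 0, 0]], [[0.054, 0, -0.2], [0, 0, 0]], [[0.054, 0, -0.2], [0, 0, 0]], [[0.063, 0, -0.215], [0, 0, 0]], [[0.063, 0, -0.215], [0, 0, 0]], [[0.065, 0, -0.22], [0, 0, 0]], [[0.065, 0, -0.22], [0, 0, 0]], [[0.065, 0, -0.22], [0, 0, 0]]]}}

```text
clock: 25.35
tcp_pos: [0.5679, -0.0894, 0.1898]
orientation: [-2.351, -2.082, -0.001]
contact_force: [-5.2, -0.1, -3.9]
grip_width: 0.0126
gripper_force: 24.6
```

>>> {"api": "servo_tool", "payload": {"commands": [[[0, 0, 0], [0, 0, 0]], [[0, 0, 0], [0, 0, 0]], [[0, 0, 0], [0, 0, 0]], [[0, 0, 0], [0, 0, 0]], [[0, 0, -0.15], [0, 0, 0]], [[0, 0, -0.31], [0, 0, 0]], [[0, 0, -0.31], [0, 0, 0]]], "claw": 0.3}}

```text
clock: 26.05
tcp_pos: [0.5716, -0.0904, 0.2725]
orientation: [2.347, 2.077, 0.011]
contact_force: [0.4, -0.1, 0.1]
grip_width: 0.0596
gripper_force: 0.0
```

```bash
python3 - <<'E'
from h import *
p,X=cloud('wrist')
for c in comps(X,(.4,.72,-.08,.08,.042,.05)): print(*c[:5])
for c in comps(X,(.5,.64,-.14,-.04,.155,.22)): print(*c[:5],c[5].min(0).round(3),c[5].max(0).round(3))
f=gp(-.10,0);g=gp(-.0466,0)
plan([(.49,-.06,.28,128,5),(*f,.27,173,7)],[(*g,.15,173,3),(*g,.08,173,4),(*g,.0478,173,4)])
E
```

```text
2313 [ 0.5127 -0.0113] [0.084  0.0332] -6.9 0.0453
1150 [ 0.5682 -0.0725] [0.0713 0.0228] 78.0 0.1831 [ 0.559 -0.109  0.155] [ 0.587 -0.04   0.197]
now [ 0.5702 -0.0906  0.2698] yaw 83.0 t 26.1 w 0.0599
--
5 x [[0.082, -0.333, -0.043], [0.004, 0.002, -0.5]] 
7 x [[0.296, -0.532, -0.004], [0.003, 0.003, -1.0]] BAD
--
3 x [[-0.214, -0.0, 0.48], [0.0, 0.0, 0.0]] 
4 x [[-0.214, -0.0, 0.76], [0.0, 0.0, 0.0]] 
4 x [[-0.214, -0.0, 0.889], [0.0, 0.0, 0.0]]
```

>>> {"api": "servo_tool", "payload": {"commands": [[[0.082, -0.333, -0.043], [0, 0, -0.5]], [[0.082, -0.333, -0.043], [0, 0, -0.5]], [[0.082, -0.333, -0.043], [0, 0, -0.5]], [[0.15, -0.4, -0.03], [0, 0, -0.7]], [[0.22, -0.48, -0.01], [0, 0, -0.8]], [[0.296, -0.532, -0.004], [0, 0, -1]], [[0.296, -0.532, -0.004], [0, 0, -1]], [[0.296, -0.532, -0.004], [0, 0, -1]], [[0.296, -0.532, -0.004], [0, 0, -1]], [[0.296, -0.532, -0.004], [0, 0, -1]], [[0.296, -0.532, -0.004], [0, 0, -1]], [[0.296, -0.532, -0.004], [0, 0, -1]]]}}

```text
clock: 27.3
tcp_pos: [0.4447, -0.0013, 0.2668]
orientation: [-0.191, -3.135, -0.001]
contact_force: [-0.2, -0.5, 0.5]
grip_width: 0.0597
gripper_force: 0.0
```

```bash
python3 - <<'E'
from h import *
p,X=cloud('wrist')
for c in comps(X,(.4,.72,-.08,.08,.042,.05)): print(*c[:5])
g=gp(-.0475,0)
plan([(*g,.15,173,3),(*g,.08,173,4),(*g,.048,173,4)])
p,X=cloud('scene')
for c in comps(X,(.4,.62,.12,.45,.0205,.028)): print(*c[:5])
E
```

```text
2238 [ 0.5293 -0.0133] [0.1185 0.0339] -7.1 0.0455
now [ 0.4447 -0.0013  0.2669] yaw 172.9 t 27.4 w 0.0599
--
3 x [[-0.221, 0.003, 0.467], [0.0, -0.001, -0.001]] 
4 x [[-0.221, 0.003, 0.747], [0.0, -0.001, -0.001]] 
4 x [[-0.221, 0.003, 0.875], [0.0, -0.001, -0.001]] 
472 [0.5546 0.287 ] [0.1189 0.0336] 40.8 0.0241
62 [0.6156 0.4116] [0.0512 0.0086] -89.7 0.0242
```

>>> {"api": "servo_tool", "payload": {"commands": [[[-0.15, 0.003, 0.2], [0, 0, 0]], [[-0.221, 0.003, 0.35], [0, 0, 0]], [[-0.221, 0.003, 0.467], [0, 0, 0]], [[-0.221, 0.003, 0.55], [0, 0, 0]], [[-0.221, 0.003, 0.65], [0, 0, 0]], [[-0.221, 0.003, 0.747], [0, 0, 0]], [[-0.221, 0.003, 0.82], [0, 0, 0]], [[-0.221, 0.003, 0.875], [0, 0, 0]], [[-0.221, 0.003, 0.875], [0, 0, 0]], [[-0.221, 0.003, 0.875], [0, 0, 0]]]}}

```text
clock: 28.4
tcp_pos: [0.5002, -0.007, 0.049]
orientation: [0.192, 3.136, 0.0]
contact_force: [-0.0, -0.7, 0.8]
grip_width: 0.0599
gripper_force: 0.0
```

>>> {"api": "servo_tool", "payload": {"commands": [[[0, 0, 0], [0, 0, 0]], [[0, 0, 0], [0, 0, 0]], [[0, 0, 0], [0, 0, 0]], [[0, 0, 0], [0, 0, 0]], [[0, 0, 0], [0, 0, 0]], [[0, 0, 0], [0, 0, 0]], [[0, 0, 0], [0, 0, 0]]], "claw": 1, "squeeze": 60}}

```text
clock: 29.1
tcp_pos: [0.5008, -0.0073, 0.0501]
orientation: [0.193, 3.134, -0.001]
contact_force: [-2.0, -0.5, 6.6]
grip_width: 0.0327
gripper_force: 59.9
```

>>> {"api": "servo_tool", "payload": {"commands": [[[0, 0, -0.02], [0, 0, 0]], [[0.04, 0, -0.02], [0, 0, 0]], [[0.1, 0, -0.02], [0, 0, 0]], [[0.2, 0, -0.02], [0, 0, 0]], [[0.32, 0, -0.02], [0, 0, 0]], [[0.4, 0, -0.1], [0, 0, 0]], [[0.4, 0, -0.25], [0, 0, 0]], [[0.4, 0, -0.4], [0, 0, 0]], [[0.4, 0, -0.4], [0, 0, 0]]]}}

```text
clock: 30.0
tcp_pos: [0.4026, 0.0053, 0.1524]
orientation: [0.192, 3.129, -0.002]
contact_force: [1.3, -0.6, -1.0]
grip_width: 0.0321
gripper_force: 59.8
```

```bash
python3 - <<'E'
from h import *
for y in (.05,-.05): print(cp(-.03,y))
g=cp(-.03,.05); a=cp(-.12,.0)
plan([(.46,-.12,.17,150,9)],[(*g,.15,128.5,9)])
E
```

```text
[ 0.52375497 -0.26679602]
[ 0.44549415 -0.32904749]
now [0.4026 0.0053 0.1524] yaw 173.0 t 30.0 w 0.0321
--
9 x [[-0.29, -0.47, -0.068], [0.0, 0.005, 0.255]] 
--
9 x [[-0.514, -0.381, 0.08], [0.0, 0.0, 0.239]]
```

>>> {"api": "servo_tool", "payload": {"commands": [[[-0.29, -0.47, -0.068], [0, 0, 0.255]], [[-0.29, -0.47, -0.068], [0, 0, 0.255]], [[-0.29, -0.47, -0.068], [0, 0, 0.255]], [[-0.29, -0.47, -0.068], [0, 0, 0.255]], [[-0.29, -0.47, -0.068], [0, 0, 0.255]], [[-0.29, -0.47, -0.068], [0, 0, 0.255]]]}}

```text
clock: 30.6
tcp_pos: [0.4572, -0.1191, 0.1651]
orientation: [-0.808, -3.034, -0.0]
contact_force: [0.3, 0.4, -1.3]
grip_width: 0.0321
gripper_force: 59.9
```

```bash
python3 - <<'E'
from h import *
p,X=cloud('wrist'); save('w6.png',p); np.save('w6.npy',X)
for b in [(.3,.66,-.46,-.12,.040,.051),(.3,.66,-.46,-.12,.003,.012)]:
    for c in comps(X,b,minn=200): print(*c[:5])
p,X=cloud('side')
for c in comps(X,(.36,.66,-.46,-.12,.2,.25)): print(*c[:5])
g=cp(-.03,.05)
plan([(*g,.15,128.5,9)])
E
```

```text
1333 [ 0.4339 -0.2817] [0.1468 0.0077] 39.1 0.0452
900 [ 0.4272 -0.2846] [0.1768 0.003 ] 38.9 0.0069
6884 [ 0.4675 -0.3756] [0.1272 0.1182] -52.0 0.0062
454 [ 0.5759 -0.3306] [0.0682 0.0171] -69.4 0.0065
251 [ 0.5684 -0.2344] [0.0312 0.0133] -31.7 0.0065
231 [ 0.4361 -0.1489] [0.0596 0.0279] 69.3 0.2254
46 [ 0.4586 -0.448 ] [0.0237 0.0106] 40.0 0.214
271 [ 0.602  -0.3347] [0.1189 0.0128] 39.4 0.2129
now [ 0.4575 -0.119   0.1654] yaw 150.2 t 30.7 w 0.0322
--
9 x [[-0.524, -0.381, 0.061], [-0.0, -0.001, 0.241]]
```

View pics/w6.png

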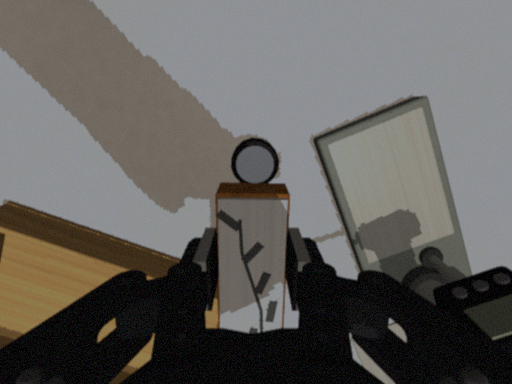

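The block is still held straight at (252,250), the loupe is at (255,160) and the front wall of the case is at lower left. The depth puts the case 4–5 mm further back, so I'll update it.

```bash
sed -i 's/^C0=.*/C0=np.array([.506,-.3248]); ca=np.radians(-51.2)/' h.py; python3 - <<'E'
from h import *
g=cp(-.03,.05); print(g)
plan([(*g,.15,128.8,9)],[(*g,.07,128.8,6),(*g,.036,128.8,6)])
E
```

```text
[ 0.52616878 -0.27008967]
now [ 0.4575 -0.119   0.1654] yaw 150.2 t 30.7 w 0.0322
--
9 x [[-0.538, -0.388, 0.061], [-0.0, -0.001, 0.238]] 
--
6 x [[0.0, 0.0, 0.32], [0.0, 0.0, 0.0]] 
6 x [[0.0, 0.0, 0.456], [0.0, 0.0, 0.0]]
```

>>> {"api": "servo_tool", "payload": {"commands": [[[-0.2, -0.15, 0], [0, 0, 0.08]], [[-0.4, -0.3, 0.03], [0, 0, 0.16]], [[-0.538, -0.388, 0.061], [0, 0, 0.238]], [[-0.538, -0.388, 0.061], [0, 0, 0.238]], [[-0.538, -0.388, 0.061], [0, 0, 0.238]], [[-0.538, -0.388, 0.061], [0, 0, 0.238]], [[-0.538, -0.388, 0.061], [0, 0, 0.238]]]}}

```text
clock: 31.4
tcp_pos: [0.5263, -0.2692, 0.1507]
orientation: [-1.356, -2.833, -0.001]
contact_force: [-0.1, 0.9, -1.1]
grip_width: 0.0318
gripper_force: 59.8
```

```bash
python3 - <<'E'
from h import *
g=cp(-.03,.05); print(g)
p,X=cloud('wrist'); save('w7.png',p)
for b in [(.3,.66,-.46,-.12,.040,.051),(.3,.66,-.46,-.12,.003,.012)]:
    for c in comps(X,b,minn=200):
        q=(c[5][:,:2]-C0)@np.array([[np.cos(ca),-np.sin(ca)],[np.sin(ca),np.cos(ca)]])
        print(*c[:5],'case x',np.percentile(q[:,0],[1,99]).round(3),'y',np.percentile(q[:,1],[1,99]).round(3))
plan([(*g,.07,128.8,6),(*g,.036,128.8,6)])
E
```

```text
[ 0.52616878 -0.27008967]
6203 [ 0.5055 -0.3222] [0.2525 0.1579] 39.0 0.0457 case x [-0.081  0.07 ] y [-0.124  0.126]
27341 [ 0.5064 -0.3226] [0.2508 0.1597] 39.0 0.0063 case x [-0.081  0.067] y [-0.119  0.121]
now [ 0.5263 -0.2695  0.1508] yaw 128.8 t 31.4 w 0.0326
--
6 x [[-0.002, -0.002, 0.323], [0.0, -0.0, 0.0]] 
6 x [[-0.002, -0.002, 0.459], [0.0, -0.0, 0.0]]
```

>>> {"api": "servo_tool", "payload": {"commands": [[[0, 0, 0.15], [0, 0, 0]], [[0, 0, 0.25], [0, 0, 0]], [[0, 0, 0.323], [0, 0, 0]], [[0, 0, 0.38], [0, 0, 0]], [[0, 0, 0.42], [0, 0, 0]], [[0, 0, 0.45], [0, 0, 0]], [[0, 0, 0.461], [0, 0, 0]], [[0, 0, 0.461], [0, 0, 0]], [[0, 0, 0.461], [0, 0, 0]]]}}

```text
clock: 32.35
tcp_pos: [0.527, -0.2718, 0.0359]
orientation: [1.361, 2.83, 0.0]
contact_force: [0.1, -0.8, -0.2]
grip_width: 0.0324
gripper_force: 59.8
```

>>> {"api": "servo_tool", "payload": {"commands": [[[0, 0, 0], [0, 0, 0]], [[0, 0, 0], [0, 0, 0]], [[0, 0, 0], [0, 0, 0]], [[0, 0, 0], [0, 0, 0]], [[0, 0, -0.2], [0, 0, 0]], [[0, 0, -0.4], [0, 0, 0]], [[0, 0, -0.6], [0, 0, 0]], [[0, 0, -0.7], [0, 0, 0]], [[0, 0, -0.7], [0, 0, 0]]], "claw": 0.3}}

```text
clock: 33.25
tcp_pos: [0.529, -0.2723, 0.2151]
orientation: [1.358, 2.824, -0.0]
contact_force: [-0.6, 1.1, 0.4]
grip_width: 0.0603
gripper_force: 0.0
```

```bash
python3 - <<'E'
from h import *
p,X=cloud('wrist'); save('w8.png',p)
for c in comps(X,(.3,.66,-.46,-.12,.024,.034),minn=200):
    q=(c[5][:,:2]-C0)@np.array([[np.cos(ca),-np.sin(ca)],[np.sin(ca),np.cos(ca)]])
    print(*c[:5],'case x',np.percentile(q[:,0],[1,99]).round(3),'y',np.percentile(q[:,1],[1,99]).round(3))
for s in ('scene','side'):
    p,X=cloud(s)
    for c in comps(X,(.4,.62,.12,.45,.0205,.028)): print(*c[:5])
plan([(.47,-.07,.23,160,10)],[(.46,.15,.22,200,10)],[(.50,.24,.2,221,6)])
E
```

```text
944 [ 0.4321 -0.3822] [0.1589 0.057 ] -51.2 0.0292 case x [-0.081  0.078] y [-0.12  -0.071]
329 [ 0.558  -0.2285] [0.1567 0.0725] -12.7 0.0293 case x [-0.081  0.039] y [0.027 0.122]
3871 [ 0.5519 -0.3009] [0.1369 0.1353] 39.0 0.0293 case x [-0.057  0.077] y [-0.006  0.109]
478 [0.5537 0.2872] [0.1196 0.0336] 41.6 0.024
59 [0.6159 0.4148] [0.0448 0.0077] -89.3 0.0247
721 [0.5532 0.2851] [0.1196 0.0356] 40.7 0.0243
86 [0.6157 0.4119] [0.045  0.0082] 89.5 0.0242
now [ 0.5258 -0.2716  0.2095] yaw 128.6 t 33.4 w 0.0596
--
10 x [[0.769, 0.329, -0.081], [-0.0, -0.001, -0.349]] 
--
10 x [[0.339, 0.813, 0.04], [0.0, 0.0, -0.444]] 
--
6 x [[-0.273, 0.284, 0.08], [0.0, 0.0, -0.233]]
```

>>> {"api": "servo_tool", "payload": {"commands": [[[0.769, 0.329, -0.12], [0, 0, -0.349]], [[0.769, 0.329, -0.12], [0, 0, -0.349]], [[0.769, 0.329, -0.12], [0, 0, -0.349]], [[0.769, 0.329, -0.12], [0, 0, -0.349]], [[0.769, 0.329, -0.12], [0, 0, -0.349]], [[0.769, 0.329, -0.12], [0, 0, -0.349]], [[0.769, 0.329, -0.12], [0, 0, -0.349]]]}}

```text
clock: 34.1
tcp_pos: [0.4705, -0.0715, 0.2393]
orientation: [-0.547, -3.092, 0.001]
contact_force: [0.2, -0.5, 0.4]
grip_width: 0.0597
gripper_force: 0.0
```

>>> {"api": "servo_tool", "payload": {"commands": [[[0.339, 0.813, 0.04], [0, 0, -0.444]], [[0.339, 0.813, 0.04], [0, 0, -0.444]], [[0.339, 0.813, 0.04], [0, 0, -0.444]], [[0.339, 0.813, 0.04], [0, 0, -0.444]], [[0.339, 0.813, 0.04], [0, 0, -0.444]], [[0.339, 0.813, 0.04], [0, 0, -0.444]], [[0.339, 0.813, 0.04], [0, 0, -0.444]]]}}

```text
clock: 34.8
tcp_pos: [0.4612, 0.1482, 0.2293]
orientation: [0.539, -3.093, -0.0]
contact_force: [0.3, -0.6, -0.6]
grip_width: 0.0597
gripper_force: 0.0
```

>>> {"api": "servo_tool", "payload": {"commands": [[[-0.273, 0.284, 0.08], [0, 0, -0.233]], [[-0.273, 0.284, 0.08], [0, 0, -0.233]], [[-0.273, 0.284, 0.08], [0, 0, -0.233]], [[-0.273, 0.284, 0.08], [0, 0, -0.233]], [[-0.273, 0.284, 0.08], [0, 0, -0.233]]]}}

```text
clock: 35.3
tcp_pos: [0.5011, 0.2372, 0.2096]
orientation: [1.089, -2.945, 0.002]
contact_force: [-0.4, -0.5, -0.6]
grip_width: 0.0596
gripper_force: 0.0
```

```bash
python3 - <<'E'
from h import *
p,X=cloud('wrist'); save('w9.png',p)
for c in comps(X,(.42,.65,.12,.45,.0205,.028)): print(*c[:5])
b=np.array([.554,.2858]);u=np.array([np.cos(np.radians(41.2)),np.sin(np.radians(41.2))])
g=b-.030*u; print(g)
plan([(*g,.12,221.2,6),(*g,.0255,221.2,8)])
E
```

```text
2870 [0.5543 0.2838] [0.1187 0.0335] 41.5 0.0235
173 [0.6284 0.3825] [0.0491 0.0084] -43.7 0.0237
[0.53142755 0.26603932]
now [0.501  0.2373 0.2099] yaw -139.4 t 35.4 w 0.0597
--
6 x [[-0.168, 0.009, 0.359], [-0.001, -0.001, -0.006]] 
8 x [[-0.168, 0.009, 0.737], [-0.001, -0.001, -0.006]]
```

View pics/w9.png

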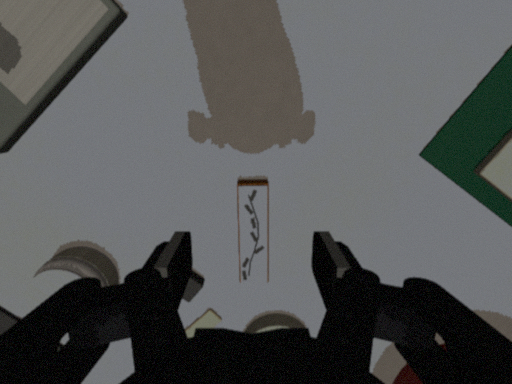

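View pics/w8.png

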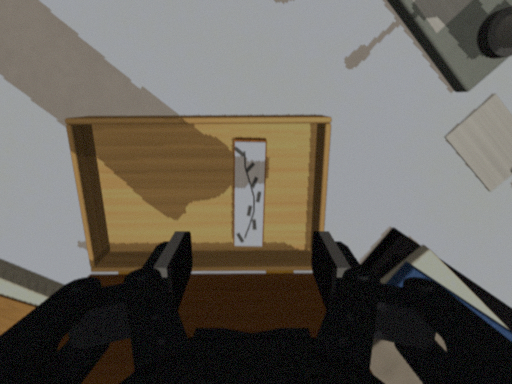

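Wrist view w8 shows block a flat in the case at (250,195). View w9 shows the knocked block at (253,230), clear of everything. Grasping it now.

>>> {"api": "servo_tool", "payload": {"commands": [[[-0.168, 0.009, 0.2], [0, 0, -0.006]], [[-0.168, 0.009, 0.36], [0, 0, -0.006]], [[-0.168, 0.007, 0.46], [0, 0, -0.006]], [[-0.168, 0.007, 0.56], [0, 0, -0.006]], [[-0.168, 0.007, 0.65], [0, 0, -0.006]], [[-0.168, 0.007, 0.71], [0, 0, -0.006]], [[-0.168, 0.007, 0.737], [0, 0, -0.006]], [[-0.168, 0.007, 0.737], [0, 0, -0.006]], [[-0.168, 0.007, 0.737], [0, 0, -0.006]]]}}

```text
clock: 36.25
tcp_pos: [0.5316, 0.2689, 0.0271]
orientation: [-1.112, 2.937, 0.0]
contact_force: [-0.5, -0.5, 0.1]
grip_width: 0.0597
gripper_force: 0.0
```

>>> {"api": "servo_tool", "payload": {"commands": [[[0, 0, 0], [0, 0, 0]], [[0, 0, 0], [0, 0, 0]], [[0, 0, 0], [0, 0, 0]], [[0, 0, 0], [0, 0, 0]], [[0, 0, 0], [0, 0, 0]], [[0, 0, 0], [0, 0, 0]], [[0, 0, 0], [0, 0, 0]], [[0, 0, 0], [0, 0, 0]]], "claw": 1, "squeeze": 60}}

```text
clock: 37.05
tcp_pos: [0.5318, 0.2691, 0.0275]
orientation: [-1.112, 2.936, -0.001]
contact_force: [-1.3, -1.1, 7.2]
grip_width: 0.0324
gripper_force: 60.0
```

>>> {"api": "servo_tool", "payload": {"commands": [[[0, 0, -0.05], [0, 0, 0]], [[0, 0, -0.15], [0, 0, 0]], [[0, 0, -0.27], [0, 0, 0]], [[0, 0, -0.38], [0, 0, 0]], [[0, 0, -0.46], [0, 0, 0]], [[0, 0, -0.46], [0, 0, 0]], [[0, 0, -0.46], [0, 0, 0]]]}}

```text
clock: 37.75
tcp_pos: [0.5309, 0.2686, 0.1414]
orientation: [-1.113, 2.937, -0.001]
contact_force: [-0.4, -0.0, -2.0]
grip_width: 0.0326
gripper_force: 59.5
```

```bash
python3 - <<'E'
from h import *
f=gp(-.110,0)
plan([(.46,.14,.14,190,7)],[(*f,.09,173,4),(*f,.055,173,4)])
E
```

```text
now [0.5309 0.2686 0.1414] yaw -138.5 t 37.8 w 0.0326
--
7 x [[0.553, -0.197, 0.005], [-0.0, 0.0, 0.35]] 
--
4 x [[0.186, -0.535, 0.2], [0.0, 0.0, 0.189]] 
4 x [[0.186, -0.535, 0.34], [0.0, 0.0, 0.189]]
```

>>> {"api": "servo_tool", "payload": {"commands": [[[0.553, -0.197, 0.005], [0, 0, 0.35]], [[0.553, -0.197, 0.005], [0, 0, 0.35]], [[0.553, -0.197, 0.005], [0, 0, 0.35]], [[0.553, -0.197, 0.005], [0, 0, 0.35]], [[0.553, -0.197, 0.005], [0, 0, 0.35]], [[0.553, -0.197, 0.005], [0, 0, 0.35]], [[0.553, -0.197, 0.005], [0, 0, 0.35]]]}}

```text
clock: 38.45
tcp_pos: [0.4602, 0.1416, 0.1397]
orientation: [0.28, -3.129, -0.002]
contact_force: [0.0, 0.0, -0.8]
grip_width: 0.0323
gripper_force: 59.7
```

>>> {"api": "servo_tool", "payload": {"commands": [[[0.1, -0.3, 0.0], [0, 0, 0.1]], [[0.186, -0.535, 0.1], [0, 0, 0.189]], [[0.186, -0.535, 0.2], [0, 0, 0.189]], [[0.186, -0.535, 0.2], [0, 0, 0.189]], [[0.186, -0.535, 0.27], [0, 0, 0.189]], [[0.186, -0.535, 0.33], [0, 0, 0.189]], [[0.186, -0.535, 0.33], [0, 0, 0.189]], [[0.186, -0.535, 0.33], [0, 0, 0.189]]]}}

```text
clock: 39.25
tcp_pos: [0.4378, 0.0018, 0.0574]
orientation: [-0.188, -3.136, -0.002]
contact_force: [0.6, 0.0, -1.3]
grip_width: 0.0323
gripper_force: 59.9
```

```bash
python3 - <<'E'
from h import *
g=gp(-.045,0)
p,X=cloud('wrist')
for c in comps(X,(.42,.62,-.1,.1,.045,.06)): print(*c[:5])
plan([(*g,.057,173,8),(*g,.0505,173,4)])
E
```

```text
8269 [0.4503 0.0017] [0.0605 0.0593] -0.1 0.0534
now [0.4381 0.0016 0.0578] yaw 173.1 t 39.3 w 0.0328
--
8 x [[-0.258, -0.006, 0.003], [0.001, 0.0, 0.001]] 
4 x [[-0.258, -0.006, 0.029], [0.001, 0.0, 0.001]]
```

>>> {"api": "servo_tool", "payload": {"commands": [[[-0.06, -0.006, 0.003], [0, 0, 0]], [[-0.12, -0.006, 0.003], [0, 0, 0]], [[-0.18, -0.006, 0.003], [0, 0, 0]], [[-0.23, -0.006, 0.003], [0, 0, 0]], [[-0.258, -0.006, 0.003], [0, 0, 0]], [[-0.258, -0.006, 0.01], [0, 0, 0]], [[-0.258, -0.006, 0.018], [0, 0, 0]], [[-0.258, -0.006, 0.026], [0, 0, 0]], [[-0.258, -0.006, 0.031], [0, 0, 0]], [[-0.258, -0.006, 0.031], [0, 0, 0]], [[-0.258, -0.006, 0.031], [0, 0, 0]]]}}

```text
clock: 40.4
tcp_pos: [0.501, -0.0088, 0.0495]
orientation: [-0.191, -3.136, 0.0]
contact_force: [-1.0, 0.2, -0.7]
grip_width: 0.0323
gripper_force: 60.0
```

>>> {"api": "servo_tool", "payload": {"commands": [[[0, 0, 0.001], [0, 0, 0]], [[0, 0, 0.001], [0, 0, 0]], [[0, 0, 0.001], [0, 0, 0]], [[0, 0, 0.001], [0, 0, 0]], [[0, 0, 0.001], [0, 0, 0]]], "claw": 0.3}}

```text
clock: 40.9
tcp_pos: [0.5014, -0.0088, 0.0493]
orientation: [0.192, 3.136, 0.0]
contact_force: [0.1, -0.5, -1.2]
grip_width: 0.06
gripper_force: 0.0
```

>>> {"api": "servo_tool", "payload": {"commands": [[[0, 0, -0.1], [0, 0, 0]], [[0, 0, -0.21], [0, 0, 0]], [[0.1, 0, -0.4], [0, 0, 0]], [[0.216, 0, -0.6], [0, 0, 0]], [[0.216, 0, -0.8], [0, 0, 0]], [[0.216, 0, -0.88], [0, 0, 0]], [[0.216, 0, -0.88], [0, 0, 0]], [[0.216, 0, -0.88], [0, 0, 0]]]}}

```text
clock: 41.7
tcp_pos: [0.4478, -0.0026, 0.2696]
orientation: [0.193, 3.134, -0.002]
contact_force: [0.1, -0.7, -0.7]
grip_width: 0.0598
gripper_force: 0.0
```

```bash
python3 - <<'E'
from h import *
p,X=cloud('wrist')
for c in comps(X,(.4,.72,-.08,.08,.042,.05)): print(*c[:5])
k=knob(.9)
plan([(.49,-.09,.28,128,6),(*k[:2],.27,83,6)])
E
```

```text
2238 [ 0.5289 -0.0137] [0.1188 0.0336] -8.1 0.0455
now [ 0.4472 -0.0027  0.2686] yaw 173.0 t 41.8 w 0.06
--
6 x [[-0.213, -0.326, -0.045], [-0.001, -0.0, 0.5]] 
6 x [[-0.52, -0.294, -0.006], [-0.001, -0.0, 1.0]]
```

Block b is flat on the anvil with its end at gauge x ≈ +42. Back to the lever.

>>> {"api": "servo_tool", "payload": {"commands": [[[-0.213, -0.326, -0.045], [0, 0, 0.5]], [[-0.213, -0.326, -0.045], [0, 0, 0.5]], [[-0.213, -0.326, -0.045], [0, 0, 0.5]], [[-0.3, -0.32, -0.03], [0, 0, 0.7]], [[-0.4, -0.31, -0.02], [0, 0, 0.8]], [[-0.52, -0.296, -0.006], [0, 0, 1]], [[-0.52, -0.296, -0.006], [0, 0, 1]], [[-0.52, -0.296, -0.006], [0, 0, 1]], [[-0.52, -0.296, -0.006], [0, 0, 1]], [[-0.52, -0.296, -0.006], [0, 0, 1]], [[-0.52, -0.296, -0.006], [0, 0, 1]], [[-0.52, -0.296, -0.006], [0, 0, 1]]]}}

```text
clock: 42.95
tcp_pos: [0.5669, -0.0912, 0.2685]
orientation: [-2.351, -2.08, 0.004]
contact_force: [-0.4, 0.4, -0.1]
grip_width: 0.0596
gripper_force: 0.0
```

```bash
python3 - <<'E'
from h import *
k=knob(.9)
p,X=cloud('wrist')
for c in comps(X,(.5,.64,-.14,-.04,.155,.22)): print(*c[:5],c[5].min(0).round(3),c[5].max(0).round(3))
plan([(k[0]+.0005,k[1],k[2]+.001,83,6)])
E
```

```text
1201 [ 0.5727 -0.0741] [0.0695 0.0219] 85.5 0.183 [ 0.559 -0.109  0.155] [ 0.586 -0.04   0.197]
now [ 0.567  -0.0913  0.2688] yaw 83.1 t 43.0 w 0.0597
--
6 x [[-0.001, 0.004, 0.322], [-0.002, -0.0, 0.001]]
```

>>> {"api": "servo_tool", "payload": {"commands": [[[-0.001, 0.002, 0.15], [0, 0, 0]], [[-0.001, 0.002, 0.2], [0, 0, 0]], [[-0.001, 0.002, 0.26], [0, 0, 0]], [[-0.001, 0.002, 0.322], [0, 0, 0]], [[-0.001, 0.002, 0.322], [0, 0, 0]], [[-0.001, 0.002, 0.322], [0, 0, 0]]]}}

```text
clock: 43.6
tcp_pos: [0.5683, -0.0918, 0.1904]
orientation: [-2.352, -2.082, -0.0]
contact_force: [0.3, 0.2, -0.2]
grip_width: 0.0598
gripper_force: 0.0
```

>>> {"api": "servo_tool", "payload": {"commands": [[[0, 0, 0], [0, 0, 0]], [[0, 0, 0], [0, 0, 0]], [[0, 0, 0], [0, 0, 0]], [[0, 0, 0], [0, 0, 0]], [[0, 0, 0], [0, 0, 0]], [[0, 0, 0], [0, 0, 0]], [[0, 0, 0], [0, 0, 0]], [[0, 0, 0], [0, 0, 0]]], "claw": 1, "squeeze": 25}}

```text
clock: 44.4
tcp_pos: [0.5675, -0.0923, 0.1904]
orientation: [-2.353, -2.081, 0.002]
contact_force: [-5.1, -2.3, 5.6]
grip_width: 0.0127
gripper_force: 25.3
```

>>> {"api": "servo_tool", "payload": {"commands": [[[-0.023, 0, 0.03], [0, 0, 0]], [[-0.023, 0, 0.03], [0, 0, 0]], [[-0.042, 0, 0.062], [0, 0, 0]], [[-0.042, 0, 0.062], [0, 0, 0]], [[-0.055, 0, 0.098], [0, 0, 0]], [[-0.055, 0, 0.098], [0, 0, 0]], [[-0.063, 0, 0.134], [0, 0, 0]], [[-0.063, 0, 0.134], [0, 0, 0]], [[-0.066, 0, 0.172], [0, 0, 0]], [[-0.066, 0, 0.172], [0, 0, 0]], [[-0.064, 0, 0.199], [0, 0, 0]], [[-0.064, 0, 0.199], [0, 0, 0]], [[-0.062, 0, 0.21], [0, 0, 0]], [[-0.062, 0, 0.21], [0, 0, 0]], [[-0.061, 0, 0.218], [0, 0, 0]], [[-0.061, 0, 0.218], [0, 0, 0]], [[-0.061, 0, 0.218], [0, 0, 0]]]}}

```text
clock: 46.1
tcp_pos: [0.5659, -0.1075, 0.1377]
orientation: [2.353, 2.081, -0.003]
contact_force: [-11.7, -0.7, 15.9]
grip_width: 0.0129
gripper_force: 29.4
```

>>> {"api": "servo_tool", "payload": {"commands": [[[0, 0, 0.003], [0, 0, 0]], [[0, 0, 0.003], [0, 0, 0]], [[0, 0, 0.003], [0, 0, 0]], [[0, 0, 0.003], [0, 0, 0]], [[0, 0, 0.003], [0, 0, 0]], [[0, 0, 0.003], [0, 0, 0]], [[0, 0, 0.003], [0, 0, 0]], [[0, 0, 0.003], [0, 0, 0]], [[0, 0, 0.003], [0, 0, 0]], [[0, 0, 0.003], [0, 0, 0]], [[0, 0, 0.003], [0, 0, 0]], [[0, 0, 0.003], [0, 0, 0]], [[0, 0, 0.003], [0, 0, 0]], [[0, 0, 0.003], [0, 0, 0]], [[0, 0, 0.003], [0, 0, 0]], [[0, 0, 0.003], [0, 0, 0]], [[0, 0, 0.003], [0, 0, 0]], [[0, 0, 0.003], [0, 0, 0]]]}}

```text
clock: 47.9
tcp_pos: [0.5659, -0.1075, 0.1376]
orientation: [2.353, 2.08, -0.003]
contact_force: [-13.6, -1.2, 21.5]
grip_width: 0.0131
gripper_force: 29.9
```

```bash
python3 - <<'E'
from h import *
p,X=cloud('wrist')
for c in comps(X,(.4,.72,-.08,.08,.042,.05)): print(*c[:5])
plan([(*(knob(t)),83,2) for t in (.15,.3,.45,.6,.75,.84,.9,.92,.92)])
E
```

```text
5849 [ 0.5094 -0.0109] [0.0787 0.0337] -8.2 0.0453
now [ 0.5659 -0.1075  0.1375] yaw 83.0 t 48.0 w 0.013
--
2 x [[-0.002, -0.003, -0.027], [-0.0, 0.001, -0.0]] 
2 x [[0.001, -0.003, -0.065], [-0.0, 0.001, -0.0]] 
2 x [[0.009, -0.003, -0.102], [-0.0, 0.001, -0.0]] 
2 x [[0.022, -0.003, -0.137], [-0.0, 0.001, -0.0]] 
2 x [[0.04, -0.003, -0.17], [-0.0, 0.001, -0.0]] 
2 x [[0.054, -0.003, -0.188], [-0.0, 0.001, -0.0]] 
2 x [[0.064, -0.003, -0.199], [-0.0, 0.001, -0.0]] 
2 x [[0.067, -0.003, -0.203], [-0.0, 0.001, -0.0]] 
2 x [[0.067, -0.003, -0.203], [-0.0, 0.001, -0.0]]
```

Lever is down against its stop with 21 N, held about 1.9 s. Now raising it, releasing, and returning for the block.

>>> {"api": "servo_tool", "payload": {"commands": [[[0, 0, -0.02], [0, 0, 0]], [[-0.002, 0, -0.036], [0, 0, 0]], [[-0.002, 0, -0.036], [0, 0, 0]], [[0, 0, -0.074], [0, 0, 0]], [[0, 0, -0.074], [0, 0, 0]], [[0.008, 0, -0.11], [0, 0, 0]], [[0.008, 0, -0.11], [0, 0, 0]], [[0.022, 0, -0.146], [0, 0, 0]], [[0.022, 0, -0.146], [0, 0, 0]], [[0.04, 0, -0.178], [0, 0, 0]], [[0.04, 0, -0.178], [0, 0, 0]], [[0.054, 0, -0.2], [0, 0, 0]], [[0.054, 0, -0.2], [0, 0, 0]], [[0.063, 0, -0.215], [0, 0, 0]], [[0.063, 0, -0.215], [0, 0, 0]], [[0.065, 0, -0.22], [0, 0, 0]], [[0.065, 0, -0.22], [0, 0, 0]], [[0.065, 0, -0.22], [0, 0, 0]]]}}

```text
clock: 49.75
tcp_pos: [0.5679, -0.0895, 0.1908]
orientation: [-2.351, -2.082, 0.0]
contact_force: [-6.2, 0.8, -4.2]
grip_width: 0.0126
gripper_force: 24.5
```

>>> {"api": "servo_tool", "payload": {"commands": [[[0, 0, 0], [0, 0, 0]], [[0, 0, 0], [0, 0, 0]], [[0, 0, 0], [0, 0, 0]], [[0, 0, 0], [0, 0, 0]], [[0, 0, -0.15], [0, 0, 0]], [[0, 0, -0.31], [0, 0, 0]], [[0, 0, -0.31], [0, 0, 0]]], "claw": 0.3}}

```text
clock: 50.45
tcp_pos: [0.5719, -0.0905, 0.2736]
orientation: [2.347, 2.076, 0.011]
contact_force: [0.2, 0.5, 0.9]
grip_width: 0.0597
gripper_force: 0.0
```

>>> {"api": "servo_tool", "payload": {"commands": [[[0.082, -0.333, -0.043], [0, 0, -0.5]], [[0.082, -0.333, -0.043], [0, 0, -0.5]], [[0.082, -0.333, -0.043], [0, 0, -0.5]], [[0.15, -0.4, -0.03], [0, 0, -0.7]], [[0.22, -0.48, -0.01], [0, 0, -0.8]], [[0.296, -0.532, -0.004], [0, 0, -1]], [[0.296, -0.532, -0.004], [0, 0, -1]], [[0.296, -0.532, -0.004], [0, 0, -1]], [[0.296, -0.532, -0.004], [0, 0, -1]], [[0.296, -0.532, -0.004], [0, 0, -1]], [[0.296, -0.532, -0.004], [0, 0, -1]], [[0.296, -0.532, -0.004], [0, 0, -1]]]}}

```text
clock: 51.65
tcp_pos: [0.4455, -0.0012, 0.2685]
orientation: [0.191, 3.135, 0.0]
contact_force: [0.0, -0.9, 0.1]
grip_width: 0.0599
gripper_force: 0.0
```

```bash
python3 - <<'E'
from h import *
p,X=cloud('wrist')
for c in comps(X,(.4,.72,-.08,.08,.042,.05)): print(*c[:5])
p,Y=cloud('scene')
for c in comps(Y,(.5,.64,-.14,-.06,.12,.24)): print(*c[:5],c[5].min(0).round(3),c[5].max(0).round(3))
g=gp(-.0475,0)
plan([(*g,.15,172,3),(*g,.08,172,4),(*g,.049,172,4)])
E
```

```text
2247 [ 0.5285 -0.0132] [0.1189 0.0337] -7.7 0.0454
68 [ 0.5665 -0.081 ] [0.042  0.0122] 82.8 0.1833 [ 0.558 -0.102  0.161] [ 0.571 -0.06   0.196]
now [ 0.4454 -0.0012  0.2685] yaw 172.9 t 51.8 w 0.0598
--
3 x [[-0.217, 0.003, 0.474], [0.0, 0.0, 0.01]] 
4 x [[-0.217, 0.003, 0.754], [0.0, 0.0, 0.01]] 
4 x [[-0.217, 0.003, 0.878], [0.0, 0.0, 0.01]]
```

>>> {"api": "servo_tool", "payload": {"commands": [[[-0.15, 0.003, 0.2], [0, 0, 0.006]], [[-0.217, 0.003, 0.35], [0, 0, 0.006]], [[-0.217, 0.003, 0.467], [0, 0, 0.006]], [[-0.217, 0.003, 0.55], [0, 0, 0.006]], [[-0.217, 0.003, 0.65], [0, 0, 0.006]], [[-0.217, 0.003, 0.75], [0, 0, 0.006]], [[-0.217, 0.003, 0.82], [0, 0, 0.006]], [[-0.217, 0.003, 0.88], [0, 0, 0.006]], [[-0.217, 0.003, 0.88], [0, 0, 0.006]], [[-0.217, 0.003, 0.88], [0, 0, 0.006]]]}}

```text
clock: 52.75
tcp_pos: [0.4995, -0.0069, 0.0488]
orientation: [0.207, 3.135, 0.0]
contact_force: [0.6, 0.3, -0.1]
grip_width: 0.0596
gripper_force: 0.0
```

>>> {"api": "servo_tool", "payload": {"commands": [[[0, 0, 0], [0, 0, 0]], [[0, 0, 0], [0, 0, 0]], [[0, 0, 0], [0, 0, 0]], [[0, 0, 0], [0, 0, 0]], [[0, 0, 0], [0, 0, 0]], [[0, 0, 0], [0, 0, 0]], [[0, 0, 0], [0, 0, 0]]], "claw": 1, "squeeze": 60}}

```text
clock: 53.45
tcp_pos: [0.5001, -0.0073, 0.0499]
orientation: [0.208, 3.133, -0.001]
contact_force: [-1.9, -0.6, 7.4]
grip_width: 0.0323
gripper_force: 59.8
```

>>> {"api": "servo_tool", "payload": {"commands": [[[0, 0, -0.02], [0, 0, 0]], [[0.04, 0, -0.02], [0, 0, 0]], [[0.1, 0, -0.02], [0, 0, 0]], [[0.2, 0, -0.02], [0, 0, 0]], [[0.32, 0, -0.02], [0, 0, 0]], [[0.4, 0, -0.1], [0, 0, 0]], [[0.4, 0, -0.25], [0, 0, 0]], [[0.4, 0, -0.4], [0, 0, 0]], [[0.4, 0, -0.4], [0, 0, 0]]]}}

```text
clock: 54.35
tcp_pos: [0.4019, 0.0063, 0.1521]
orientation: [0.206, 3.128, -0.002]
contact_force: [1.5, 0.4, -1.5]
grip_width: 0.0323
gripper_force: 59.7
```

```bash
python3 - <<'E'
from h import *
g=cp(-.03,-.05); print(g)
plan([(.42,-.17,.17,150,7)],[(*g,.15,128.8,7)])
E
```

```text
[ 0.44823499 -0.33275005]
now [0.4019 0.0063 0.1521] yaw 172.4 t 54.4 w 0.0323
--
7 x [[-0.165, -0.69, -0.07], [0.0, 0.005, 0.249]] 
--
7 x [[-0.423, -0.507, 0.08], [0.0, 0.0, 0.236]]
```

>>> {"api": "servo_tool", "payload": {"commands": [[[-0.165, -0.69, -0.07], [0, 0, 0.249]], [[-0.165, -0.69, -0.07], [0, 0, 0.249]], [[-0.165, -0.69, -0.07], [0, 0, 0.249]], [[-0.165, -0.69, -0.07], [0, 0, 0.249]], [[-0.165, -0.69, -0.07], [0, 0, 0.249]], [[-0.165, -0.69, -0.07], [0, 0, 0.249]]]}}

```text
clock: 54.95
tcp_pos: [0.4173, -0.1702, 0.1653]
orientation: [-0.813, -3.033, -0.0]
contact_force: [-0.4, 1.2, -0.5]
grip_width: 0.0327
gripper_force: 59.9
```

>>> {"api": "servo_tool", "payload": {"commands": [[[-0.2, -0.25, 0], [0, 0, 0.12]], [[-0.423, -0.507, 0.08], [0, 0, 0.236]], [[-0.423, -0.507, 0.08], [0, 0, 0.236]], [[-0.423, -0.507, 0.08], [0, 0, 0.236]], [[-0.423, -0.507, 0.08], [0, 0, 0.236]], [[-0.423, -0.507, 0.08], [0, 0, 0.236]], [[-0.423, -0.507, 0.08], [0, 0, 0.236]]]}}

```text
clock: 55.65
tcp_pos: [0.447, -0.3303, 0.1461]
orientation: [-1.352, -2.835, -0.001]
contact_force: [-0.0, 1.1, -0.9]
grip_width: 0.0322
gripper_force: 59.9
```

```bash
python3 - <<'E'
from h import *
g=cp(-.03,-.05)
plan([(*g,.07,128.8,6),(*g,.0355,128.8,6)])
E
```

```text
now [ 0.447  -0.3303  0.1461] yaw 129.0 t 55.6 w 0.0322
--
6 x [[-0.011, -0.003, 0.304], [0.0, -0.001, 0.003]] 
6 x [[-0.011, -0.003, 0.442], [0.0, -0.001, 0.003]]
```

>>> {"api": "servo_tool", "payload": {"commands": [[[-0.008, -0.003, 0.15], [0, 0, 0]], [[-0.008, -0.003, 0.24], [0, 0, 0]], [[-0.008, -0.003, 0.304], [0, 0, 0]], [[-0.008, -0.003, 0.36], [0, 0, 0]], [[-0.008, -0.003, 0.4], [0, 0, 0]], [[-0.008, -0.003, 0.43], [0, 0, 0]], [[-0.008, -0.003, 0.444], [0, 0, 0]], [[-0.008, -0.003, 0.444], [0, 0, 0]], [[-0.008, -0.003, 0.444], [0, 0, 0]]]}}

```text
clock: 56.55
tcp_pos: [0.4477, -0.3353, 0.0355]
orientation: [1.357, 2.832, -0.0]
contact_force: [-0.1, -0.1, -1.4]
grip_width: 0.0319
gripper_force: 59.9
```

>>> {"api": "servo_tool", "payload": {"commands": [[[0, 0, 0], [0, 0, 0]], [[0, 0, 0], [0, 0, 0]], [[0, 0, 0], [0, 0, 0]], [[0, 0, 0], [0, 0, 0]], [[0, 0, -0.2], [0, 0, 0]], [[0, 0, -0.4], [0, 0, 0]], [[0, 0, -0.6], [0, 0, 0]], [[0, 0, -0.8], [0, 0, 0]], [[0, 0, -0.8], [0, 0, 0]]], "claw": 0.3}}

```text
clock: 57.45
tcp_pos: [0.4511, -0.3367, 0.2425]
orientation: [1.352, 2.822, -0.004]
contact_force: [0.3, -0.1, -0.5]
grip_width: 0.0599
gripper_force: 0.0
```

```bash
python3 - <<'E'
from h import *
p,X=cloud('wrist'); save('w10.png',p)
k=knob(.9)
plan([(*k[:2],.27,83,10)])
for s in ('scene','side'):
    p,X=cloud(s)
    for c in comps(X,(.4,.62,.0,.45,.0205,.028)): print(*c[:5])
    for z in (.06,.11,.16,.20):
      for c in comps(X,(.36,.72,-.5,-.12,z,z+.025)):
        q=(c[5][:,:2]-C0)@np.array([[np.cos(ca),-np.sin(ca)],[np.sin(ca),np.cos(ca)]])
        if c[0]>60: print(s,z,c[0],c[4],'x',np.percentile(q[:,0],[3,50,97]).round(3),'y',np.percentile(q[:,1],[3,97]).round(3))
E
```

```text
now [ 0.4493 -0.3361  0.239 ] yaw 128.8 t 57.5 w 0.0599
--
10 x [[0.466, 0.98, -0.126], [0.003, 0.004, 0.509]] 
490 [0.5376 0.0238] [0.1631 0.0475] -0.1 0.0231
61 [0.6155 0.4114] [0.0514 0.0087] 89.6 0.0244
scene 0.06 132 0.073 x [0.075 0.077 0.081] y [-0.116  0.126]
scene 0.11 146 0.1223 x [0.07  0.072 0.077] y [-0.111  0.126]
scene 0.16 162 0.1725 x [0.065 0.067 0.072] y [-0.12   0.126]
scene 0.2 240 0.2173 x [0.062 0.064 0.069] y [-0.109  0.126]
557 [0.5389 0.0227] [0.1617 0.0456] -0.4 0.0234
90 [0.6155 0.4128] [0.0487 0.0084] 89.6 0.0244
side 0.06 380 0.0722 x [0.076 0.08  0.084] y [-0.118  0.092]
side 0.11 466 0.1224 x [0.071 0.076 0.08 ] y [-0.117  0.12 ]
side 0.16 496 0.1729 x [0.066 0.071 0.074] y [-0.118  0.12 ]
side 0.2 88 0.213 x [0.062 0.066 0.072] y [-0.124 -0.083]
side 0.2 410 0.2133 x [0.063 0.067 0.071] y [-0.05   0.123]
```

View pics/w10.png

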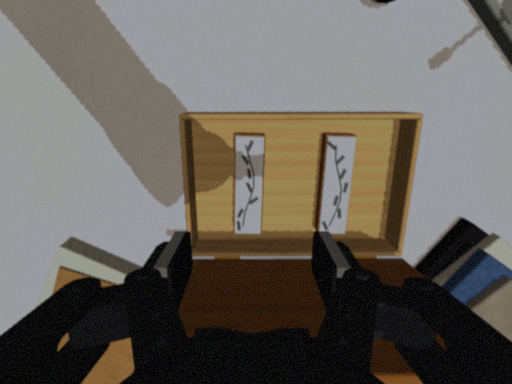

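The view shows both blocks lying flat and face up in the case, at (248,185) and (337,185), with the lid upright below. Next I'll put the lever down.

>>> {"api": "servo_tool", "payload": {"commands": [[[0.1, 0.2, -0.14], [0, 0, 0.1]], [[0.466, 0.98, -0.14], [0, 0, 0.509]], [[0.466, 0.98, -0.14], [0, 0, 0.509]], [[0.466, 0.98, -0.14], [0, 0, 0.509]], [[0.466, 0.98, -0.14], [0, 0, 0.509]], [[0.466, 0.98, -0.14], [0, 0, 0.509]], [[0.466, 0.98, -0.14], [0, 0, 0.509]], [[0.466, 0.98, -0.14], [0, 0, 0.509]], [[0.466, 0.98, -0.14], [0, 0, 0.509]]]}}

```text
clock: 58.5
tcp_pos: [0.5642, -0.0922, 0.2684]
orientation: [-2.353, -2.079, 0.004]
contact_force: [-0.1, -0.8, -0.5]
grip_width: 0.0598
gripper_force: 0.0
```

```bash
python3 - <<'E'
from h import *
k=knob(.9)
plan([(k[0]+.0005,k[1],k[2]+.002,83,6)])
E
```

```text
now [ 0.5642 -0.0922  0.2684] yaw 82.9 t 58.5 w 0.0598
--
6 x [[0.004, 0.014, 0.316], [-0.002, 0.0, -0.001]]
```

>>> {"api": "servo_tool", "payload": {"commands": [[[0.004, 0.012, 0.15], [0, 0, 0]], [[0.004, 0.012, 0.2], [0, 0, 0]], [[0.004, 0.012, 0.26], [0, 0, 0]], [[0.004, 0.012, 0.316], [0, 0, 0]], [[0.004, 0.012, 0.316], [0, 0, 0]], [[0.004, 0.012, 0.316], [0, 0, 0]]]}}

```text
clock: 59.1
tcp_pos: [0.5685, -0.0902, 0.1913]
orientation: [2.353, 2.082, 0.0]
contact_force: [0.6, -0.0, -0.8]
grip_width: 0.0597
gripper_force: 0.0
```

>>> {"api": "servo_tool", "payload": {"commands": [[[0, 0, 0], [0, 0, 0]], [[0, 0, 0], [0, 0, 0]], [[0, 0, 0], [0, 0, 0]], [[0, 0, 0], [0, 0, 0]], [[0, 0, 0], [0, 0, 0]], [[0, 0, 0], [0, 0, 0]], [[0, 0, 0], [0, 0, 0]], [[0, 0, 0], [0, 0, 0]]], "claw": 1, "squeeze": 25}}

```text
clock: 59.9
tcp_pos: [0.5677, -0.0905, 0.1911]
orientation: [-2.353, -2.081, 0.002]
contact_force: [-4.5, -0.7, 4.8]
grip_width: 0.0126
gripper_force: 25.0
```

>>> {"api": "servo_tool", "payload": {"commands": [[[-0.023, 0, 0.03], [0, 0, 0]], [[-0.023, 0, 0.03], [0, 0, 0]], [[-0.042, 0, 0.062], [0, 0, 0]], [[-0.042, 0, 0.062], [0, 0, 0]], [[-0.055, 0, 0.098], [0, 0, 0]], [[-0.055, 0, 0.098], [0, 0, 0]], [[-0.063, 0, 0.134], [0, 0, 0]], [[-0.063, 0, 0.134], [0, 0, 0]], [[-0.066, 0, 0.172], [0, 0, 0]], [[-0.066, 0, 0.172], [0, 0, 0]], [[-0.064, 0, 0.199], [0, 0, 0]], [[-0.064, 0, 0.199], [0, 0, 0]], [[-0.062, 0, 0.21], [0, 0, 0]], [[-0.062, 0, 0.21], [0, 0, 0]], [[-0.061, 0, 0.219], [0, 0, 0]], [[-0.061, 0, 0.219], [0, 0, 0]], [[-0.061, 0, 0.219], [0, 0, 0]]]}}

```text
clock: 61.6
tcp_pos: [0.5662, -0.1059, 0.1395]
orientation: [2.352, 2.08, -0.004]
contact_force: [-16.4, -1.1, 25.8]
grip_width: 0.0128
gripper_force: 31.6
```

>>> {"api": "servo_tool", "payload": {"commands": [[[0, 0, 0.004], [0, 0, 0]], [[0, 0, 0.004], [0, 0, 0]], [[0, 0, 0.004], [0, 0, 0]], [[0, 0, 0.004], [0, 0, 0]]]}}

```text
clock: 62.0
tcp_pos: [0.5662, -0.1059, 0.1393]
orientation: [2.352, 2.08, -0.004]
contact_force: [-19.1, -1.3, 33.3]
grip_width: 0.0126
gripper_force: 32.3
```

>>> {"api": "servo_tool", "payload": {"commands": [[[0, 0, 0], [0, 0, 0]], [[0, 0, 0], [0, 0, 0]], [[0, 0, 0], [0, 0, 0]], [[0, 0, 0], [0, 0, 0]], [[0, 0, -0.15], [0, 0, 0]], [[0, 0, -0.35], [0, 0, 0]], [[0, 0, -0.52], [0, 0, 0]], [[0, 0, -0.62], [0, 0, 0]], [[0, 0, -0.62], [0, 0, 0]]], "claw": 0.3}}

```text
clock: 62.9
tcp_pos: [0.569, -0.105, 0.2947]
orientation: [2.348, 2.078, 0.008]
contact_force: [0.8, -0.3, -0.1]
grip_width: 0.0599
gripper_force: 0.0
```

```bash
python3 - <<'E'
from h import *
p,X=cloud('wrist')
for c in comps(X,(.5,.64,-.14,-.04,.115,.156)): print(*c[:5],c[5].min(0).round(3),c[5].max(0).round(3))
q=X[(abs(X[...,0]-.566)<.02)&(X[...,1]<-.095)&(X[...,1]>-.13)&(X[...,2]>.1)]; print('knob',len(q),np.median(q,0).round(4),q.max(0).round(3))
# heights behind the lid
P=np.load('side0.npy').reshape(-1,3);Q=np.load('scene0.npy').reshape(-1,3);P=np.concatenate([P,Q]);P=P[~np.isnan(P).any(1)]
L=(P[:,:2]-C0)@np.array([[np.cos(ca),-np.sin(ca)],[np.sin(ca),np.cos(ca)]])
for x in np.arange(.09,.3,.04):
    print(round(x,2),[round(float(P[(L[:,0]>x)&(L[:,0]<x+.04)&(L[:,1]>y)&(L[:,1]<y+.05),2].max(initial=0)),3) for y in np.arange(-.15,.2,.05)])
a=cp(.15,0); print(a)
plan([(.60,-.28,.33,83,9)],[(*a,.33,38.8,9)])
E
```

```text
798 [ 0.569  -0.0819] [0.0785 0.0191] 83.6 0.1427 [ 0.558 -0.121  0.134] [ 0.583 -0.042  0.156]
knob 3496 [ 0.5752 -0.096   0.357 ] [ 0.586 -0.095  0.368]
0.09 [0.002, 0.005, 0.003, 0.004, 0.005, 0.005, 0.059]
0.13 [0.036, 0.024, 0.005, 0.004, 0.005, 0.041, 0.071]
0.17 [0.038, 0.038, 0.038, 0.004, 0.005, 0.069, 0.072]
0.21 [0.038, 0.039, 0.037, 0.005, 0.042, 0.071, 0.072]
0.25 [0.039, 0.038, 0.037, 0.218, 0.217, 0.071, 0.071]
0.29 [0.038, 0.038, 0.004, 0.224, 0.223, 0.07, 0.072]
[ 0.59999057 -0.44170069]
now [ 0.5678 -0.1052  0.2921] yaw 83.0 t 63.0 w 0.0598
--
9 x [[-0.678, 0.214, -0.15], [0.003, 0.0, -0.0]] 
--
9 x [[-0.642, 0.079, 0.0], [0.0, 0.0, 0.491]]
```

```bash
cat >> h.py <<'E'
def lid(th,rho=.14,t=.006):
    x=.082-rho*np.cos(th)+t*np.sin(th)+.011; z=.046+rho*np.sin(th)+t*np.cos(th)+.019
    return np.array([*cp(x,0),z])
E
python3 - <<'E'
from h import *
p,X=cloud('scene')
q=X[(abs(X[...,0]-.566)<.015)&(X[...,1]<-.095)&(X[...,1]>-.125)&(X[...,2]>.1)&(X[...,2]<.2)]; print('knob',len(q),np.median(q,0).round(4),q.max(0).round(3))
a=cp(.135,0); b=cp(.125,0); print(a)
plan([(.60,-.26,.33,110,9)],[(*a,.33,128.8,9)],[(*a,.21,128.8,7)])
E
```

```text
knob 31 [ 0.5666 -0.1057  0.1406] [ 0.57  -0.095  0.145]
[ 0.59059151 -0.43001063]
now [ 0.5667 -0.1053  0.2904] yaw 83.0 t 63.0 w 0.0596
--
9 x [[-0.598, 0.208, -0.158], [0.001, 0.0, -0.3]] 
--
9 x [[-0.626, -0.268, 0.0], [0.0, 0.0, -0.209]] 
--
7 x [[0.0, 0.0, 0.48], [0.0, 0.0, 0.0]]
```

>>> {"api": "servo_tool", "payload": {"commands": [[[-0.1, 0.03, -0.158], [0, 0, -0.1]], [[-0.598, 0.208, -0.158], [0, 0, -0.3]], [[-0.598, 0.208, -0.158], [0, 0, -0.3]], [[-0.598, 0.208, -0.158], [0, 0, -0.3]], [[-0.598, 0.208, -0.158], [0, 0, -0.3]], [[-0.598, 0.208, -0.158], [0, 0, -0.3]]], "claw": 1}}

```text
clock: 63.6
tcp_pos: [0.5992, -0.2604, 0.3273]
orientation: [-1.802, -2.569, 0.0]
contact_force: [0.0, 1.4, -0.0]
grip_width: -0.0002
gripper_force: 0.0
```

>>> {"api": "servo_tool", "payload": {"commands": [[[-0.626, -0.268, 0], [0, 0, -0.209]], [[-0.626, -0.268, 0], [0, 0, -0.209]], [[-0.626, -0.268, 0], [0, 0, -0.209]], [[-0.626, -0.268, 0], [0, 0, -0.209]], [[-0.626, -0.268, 0], [0, 0, -0.209]], [[-0.626, -0.268, 0], [0, 0, -0.209]], [[-0.626, -0.268, 0], [0, 0, -0.209]]]}}

```text
clock: 64.3
tcp_pos: [0.5916, -0.4267, 0.3297]
orientation: [-1.351, -2.836, -0.002]
contact_force: [-0.7, -0.6, -0.2]
grip_width: -0.0003
gripper_force: 0.0
```

```bash
python3 - <<'E'
from h import *
a=cp(.135,0)
plan([(*a,.205,128.8,7)],[(*lid(t),128.8,2) for t in (1.5,1.4,1.3,1.2,1.1,1.0,.9,.8,.7,.6)],[(*lid(t),128.8,2) for t in (.5,.4,.3,.2,.12,.06,0,-.02)])
p,X=cloud('side'); save('sd2.png',p[60:260,230:500])
E
```

```text
now [ 0.5916 -0.4267  0.3297] yaw 129.0 t 64.3 w -0.0003
--
7 x [[-0.008, -0.012, 0.499], [0.001, -0.001, 0.003]] 
--
2 x [[0.184, -0.0, -0.0], [0.0, 0.0, 0.0]] 
2 x [[0.24, -0.0, 0.004], [0.0, 0.0, 0.0]] 
2 x [[0.295, -0.0, 0.014], [0.0, 0.0, 0.0]] 
2 x [[0.349, -0.0, 0.029], [0.0, 0.0, 0.0]] 
2 x [[0.401, -0.0, 0.05], [0.0, 0.0, 0.0]] 
2 x [[0.45, -0.0, 0.076], [0.0, 0.0, 0.0]] 
2 x [[0.497, -0.0, 0.106], [0.0, 0.0, 0.0]] 
2 x [[0.541, -0.0, 0.142], [0.0, 0.0, 0.0]] 
2 x [[0.581, -0.0, 0.181], [0.0, 0.0, 0.0]] 
2 x [[0.617, -0.0, 0.224], [0.0, 0.0, 0.0]] 
--
2 x [[0.031, -0.0, 0.046], [0.0, 0.0, 0.0]] 
2 x [[0.058, -0.0, 0.096], [0.0, 0.0, 0.0]] 
2 x [[0.079, -0.0, 0.148], [0.0, 0.0, 0.0]] 
2 x [[0.095, -0.0, 0.201], [0.0, 0.0, 0.0]] 
2 x [[0.104, -0.0, 0.245], [0.0, 0.0, 0.0]] 
2 x [[0.109, -0.0, 0.278], [0.0, 0.0, 0.0]] 
2 x [[0.111, -0.0, 0.312], [0.0, 0.0, 0.0]] 
2 x [[0.112, -0.0, 0.323], [0.0, 0.0, 0.0]]
```

View pics/sd2.png

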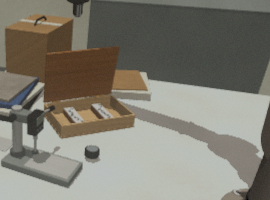

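The side crop shows the hand above and behind the upright lid, both blocks in the case and the lever down. Now moving down behind the lid and pushing it over gently.

>>> {"api": "servo_tool", "payload": {"commands": [[[-0.008, -0.012, 0.15], [0, 0, 0]], [[-0.008, -0.012, 0.3], [0, 0, 0]], [[-0.008, -0.012, 0.42], [0, 0, 0]], [[-0.008, -0.012, 0.499], [0, 0, 0]], [[-0.008, -0.012, 0.499], [0, 0, 0]], [[-0.008, -0.012, 0.499], [0, 0, 0]]]}}

```text
clock: 64.95
tcp_pos: [0.5901, -0.4323, 0.206]
orientation: [1.355, 2.834, 0.001]
contact_force: [1.3, -0.6, 0.1]
grip_width: -0.0002
gripper_force: 0.0
```

>>> {"api": "servo_tool", "payload": {"commands": [[[0.05, 0, 0], [0, 0, 0]], [[0.1, 0, 0], [0, 0, 0]], [[0.14, 0, 0], [0, 0, 0]], [[0.165, 0, 0], [0, 0, 0]], [[0.184, 0, 0], [0, 0, 0]], [[0.212, 0, 0.002], [0, 0, 0]], [[0.24, 0, 0.004], [0, 0, 0]], [[0.268, 0, 0.009], [0, 0, 0]], [[0.295, 0, 0.014], [0, 0, 0]], [[0.322, 0, 0.021], [0, 0, 0]], [[0.349, 0, 0.029], [0, 0, 0]], [[0.375, 0, 0.04], [0, 0, 0]], [[0.401, 0, 0.05], [0, 0, 0]], [[0.426, 0, 0.063], [0, 0, 0]], [[0.45, 0, 0.076], [0, 0, 0]], [[0.474, 0, 0.091], [0, 0, 0]], [[0.497, 0, 0.106], [0, 0, 0]], [[0.519, 0, 0.124], [0, 0, 0]], [[0.541, 0, 0.142], [0, 0, 0]], [[0.541, 0, 0.142], [0, 0, 0]]]}}

```text
clock: 66.95
tcp_pos: [0.5035, -0.327, 0.1685]
orientation: [-1.355, -2.832, -0.0]
contact_force: [0.3, 0.2, -0.7]
grip_width: 0.0002
gripper_force: 0.0
```

```bash
python3 - <<'E'
from h import *
plan([(*lid(t),128.8,2) for t in (.7,.6,.5,.4,.3,.2,.12,.06,0,-.02)])
for s in ('side',):
    p,X=cloud(s)
    q=X.reshape(-1,3);q=q[~np.isnan(q).any(1)]
    L=(q[:,:2]-C0)@np.array([[np.cos(ca),-np.sin(ca)],[np.sin(ca),np.cos(ca)]])
    m=(abs(L[:,1]-.09)<.02)&(L[:,0]>-.12)&(L[:,0]<.1)&(q[:,2]>.06)
    for x in np.arange(-.1,.1,.02):
        k=m&(abs(L[:,0]-x)<.01); print(round(x,2),k.sum(),np.median(q[k,2]).round(3) if k.any() else '')
E
```

```text
now [ 0.5035 -0.327   0.1685] yaw 128.8 t 67.0 w 0.0002
--
2 x [[0.042, 0.013, 0.035], [-0.001, -0.001, 0.0]] 
2 x [[0.077, 0.013, 0.078], [-0.001, -0.001, 0.0]] 
2 x [[0.108, 0.013, 0.125], [-0.001, -0.001, 0.0]] 
2 x [[0.135, 0.013, 0.174], [-0.001, -0.001, 0.0]] 
2 x [[0.156, 0.014, 0.226], [-0.001, -0.001, 0.0]] 
2 x [[0.172, 0.014, 0.279], [-0.001, -0.001, 0.0]] 
2 x [[0.181, 0.014, 0.323], [-0.001, -0.001, 0.0]] 
2 x [[0.186, 0.014, 0.357], [-0.001, -0.001, 0.0]] 
2 x [[0.188, 0.014, 0.39], [-0.001, -0.001, 0.0]] 
2 x [[0.188, 0.014, 0.401], [-0.001, -0.001, 0.0]] 
-0.1 0 
-0.08 0 
-0.06 0 
-0.04 54 0.173
-0.02 40 0.151
0.0 36 0.132
0.02 37 0.112
0.04 34 0.092
0.06 32 0.073
0.08 0
```

>>> {"api": "servo_tool", "payload": {"commands": [[[0.021, 0.006, 0.018], [0, 0, 0]], [[0.042, 0.013, 0.035], [0, 0, 0]], [[0.06, 0.013, 0.057], [0, 0, 0]], [[0.077, 0.013, 0.078], [0, 0, 0]], [[0.093, 0.013, 0.102], [0, 0, 0]], [[0.108, 0.013, 0.125], [0, 0, 0]], [[0.122, 0.013, 0.15], [0, 0, 0]], [[0.135, 0.013, 0.174], [0, 0, 0]], [[0.146, 0.013, 0.2], [0, 0, 0]], [[0.156, 0.013, 0.226], [0, 0, 0]], [[0.164, 0.013, 0.253], [0, 0, 0]], [[0.172, 0.013, 0.279], [0, 0, 0]], [[0.177, 0.013, 0.302], [0, 0, 0]], [[0.181, 0.013, 0.323], [0, 0, 0]], [[0.184, 0.013, 0.34], [0, 0, 0]], [[0.186, 0.013, 0.357], [0, 0, 0]], [[0.187, 0.013, 0.37], [0, 0, 0]], [[0.188, 0.013, 0.38], [0, 0, 0]], [[0.188, 0.013, 0.38], [0, 0, 0]]]}}

```text
clock: 68.9
tcp_pos: [0.4775, -0.2894, 0.0742]
orientation: [-1.357, -2.833, 0.0]
contact_force: [0.2, -0.4, 0.0]
grip_width: -0.0002
gripper_force: 0.0
```

```bash
cat > lidz.py <<'E'
from h import *
print(r.get_obs()['contact_force'].round(1))
for s in ('side','scene'):
    p,X=cloud(s)
    q=X.reshape(-1,3);q=q[~np.isnan(q).any(1)]
    L=(q[:,:2]-C0)@np.array([[np.cos(ca),-np.sin(ca)],[np.sin(ca),np.cos(ca)]])
    m=(abs(L[:,1]-.08)<.035)&(L[:,0]>-.09)&(L[:,0]<.075)&(q[:,2]>.035)&(q[:,2]<.1)
    print(s,m.sum(),'slope',np.polyfit(L[m,0],q[m,2],1).round(4))
E
python3 lidz.py; python3 -c "
from h import *
plan([(*cp(-.055,0),.069,128.8,3)])"
```

```text
[ 0.2 -0.4  0. ]
side 562 slope [0.0405 0.0562]
scene 630 slope [0.0003 0.0564]
now [ 0.4777 -0.2895  0.0746] yaw 128.8 t 69.0 w -0.0001
--
3 x [[0.039, -0.0, 0.022], [-0.0, 0.0, 0.0]]
```

>>> {"api": "servo_tool", "payload": {"commands": [[[0.03, 0, 0.004], [0, 0, 0]], [[0.039, 0, 0.01], [0, 0, 0]], [[0.039, 0, 0.014], [0, 0, 0]], [[0.039, 0, 0.014], [0, 0, 0]], [[0.039, 0, 0.014], [0, 0, 0]]]}}

```text
clock: 69.5
tcp_pos: [0.4727, -0.283, 0.0734]
orientation: [1.356, 2.829, -0.003]
contact_force: [-3.4, -1.6, 17.9]
grip_width: -0.0002
gripper_force: 8.9
```

```bash
python3 lidz.py
```

```text
[-3.4 -1.6 17.9]
side 547 slope [0.0389 0.056 ]
scene 627 slope [0.0032 0.056 ]
```

>>> {"api": "servo_tool", "payload": {"commands": [[[0, 0, -0.1], [0, 0, 0]], [[0, 0, -0.3], [0, 0, 0]], [[0.1, 0, -0.5], [0, 0, 0]], [[0.2, 0, -0.7], [0, 0, 0]], [[0.2, 0, -0.85], [0, 0, 0]], [[0.2, 0, -0.85], [0, 0, 0]], [[0.2, 0, -0.85], [0, 0, 0]], [[0.2, 0, -0.85], [0, 0, 0]]]}}

```text
clock: 70.4
tcp_pos: [0.4393, -0.2427, 0.2824]
orientation: [-1.357, -2.831, 0.001]
contact_force: [0.2, 0.6, -0.8]
grip_width: -0.0002
gripper_force: 0.0
```

```bash
python3 lidz.py; python3 - <<'E'
from h import *
p,X=cloud('side'); save('sd3.png',cv2.resize(p,(800,600)))
p,X=cloud('scene')
q=X[(abs(X[...,0]-.566)<.015)&(X[...,1]<-.095)&(X[...,1]>-.125)&(X[...,2]>.1)&(X[...,2]<.2)]; print('knob',len(q),np.median(q,0).round(4))
for t in ['ink_tin','loupe','ink_knife','bone_folder','tape_roll','quoin']:
    for z in r.mark_of('scene',t)[:1]: print(t,np.round(z['uv']),round(z['confidence'],2))
E
```

```text
[ 0.2  0.6 -0.8]
side 553 slope [0.0438 0.0561]
scene 626 slope [0.0033 0.056 ]
knob 30 [ 0.5664 -0.1061  0.1409]
ink_tin [265. 280.] 0.74
ink_knife [184. 238.] 0.67
bone_folder [313. 322.] 0.65
tape_roll [367. 321.] 0.87
quoin [313. 283.] 0.67
```

View pics/sd3.png

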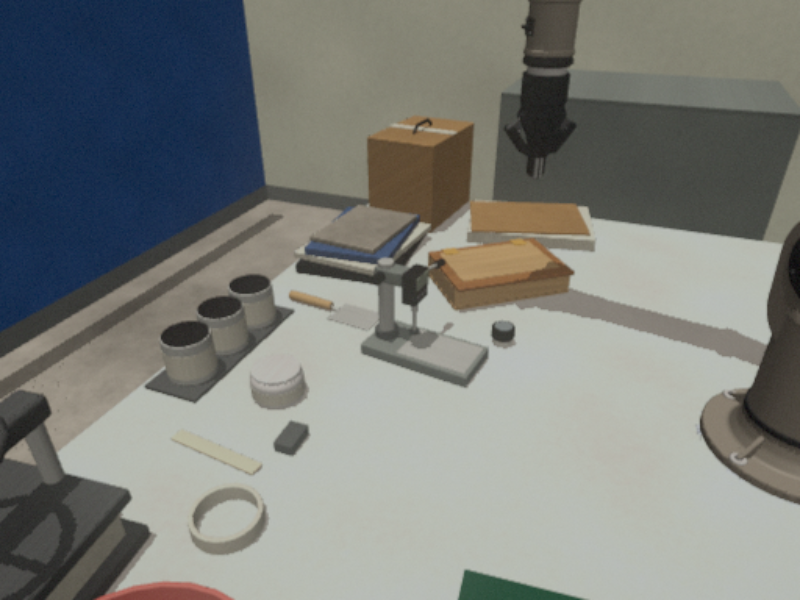

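The view shows the lid shut, the gauge empty with its lever down, the bystanders in place and the hand clear. Handing in.

```bash
python3 -c "
from h import *
print(r.hand_in())"
```

```text
the job is handed in; nothing more can be done
None
```

I gauged both blocks present left to right and laid them face up in the case, shut the lid gently, left the gauge empty with its lever down, and handed the job in at about 71 s; the hand-in gave no verdict.

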